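Fill the moisture meter and hold its lid at the index

TASK

Tip all six hazelnuts from the steel scoop pan through the funnel into the moisture meter's clear sample tube, and set the empty pan back down upright on the worktop. Then lift the meter's sprung lid until the pointer at its edge stands in the middle between the two prongs of the index fork, and finish while still holding the lid there with the gripper, because it snaps shut when let go. Do not shift the index fork.

Things in the scene. Friction and masses are not known exactly. Their poses are not given: they have to be found in the camera images.
- pan_grip (a point): steel scoop pan (loose, 0.14 kg) holding the nuts; this is the middle of its upright black handle block, 38 mm above the pan's underside. Block: 42 mm along x, 14 mm thick along y, top 56 mm above the underside. z up; -x runs from the handle to the open pouring end. Trough: 60 mm wide, walls 30 mm high
- pan_spout (a point): middle of the floor edge of the pan's open pouring end: 144 mm toward -x of the handle point and 20 mm lower (pan frame). The spout floor rises 20 degrees toward this edge: nuts roll out when the end is tipped down by clearly more than that; 45 to 50 degrees empties it
- tube (a point): centre of the inner floor of the clear sample tube on the moisture meter's filling stand: inner diameter 50 mm, rim 81 mm above this point. Fixed to the meter
- funnel (a point): centre of the rim of the metal funnel fixed above the tube, 150 mm above the worktop: rim 124 mm outside diameter, 119 mm inside; throat 40 mm, ending inside the tube. Axis vertical
- lid (a joint): angle of the meter's grey hinged lid (rad): 0 shut, grows as the front edge is lifted, up to 1.2. A spring pulls it shut: 4.5 N at the grip to start, about 8 N at 0.8 rad; let go, it snaps shut
- lid_hinge (a point): point on the lid's hinge axis, in the middle of the lid's far edge. Frame fixed to the meter: -x toward the lid's front, y along the hinge axis, z up. Meter housing 180 x 160 x 70 mm, fixed to the worktop
- lid_grip (a point): centre of the upright round disc grip on the lid: disc 32 mm in diameter, 14 mm thick along y (hinge direction), 45 mm above the lid's top face; with the lid shut 125 mm in front of the hinge axis and 54 mm above it. Pinched on its flat faces it can pivot between the fingers as the lid swings. The frame turns with the lid
- lid_pointer (a point): tip part of the steel pointer blade (3 mm thick) beside the lid's right edge, 100 mm from the hinge axis. The frame turns with the lid; x runs along the pointer
- index (a joint): angle of the steel index fork that is pivoted on the same axis as the lid (rad, same zero and sense as the lid angle): the lid's pointer stands midway between the prongs when joint lid equals joint index. Stiff, stays where it is
- index_fork (a point): middle of the gap between the two fork prongs (20 mm gap, 100 mm from the hinge axis), at the right side of the meter, 7 mm to the right of the pointer's plane and 100 mm to the right of the lid grip; x runs along the fork
- nut0_center (a point): centre of one of the six hazelnuts, round, 16 mm in diameter, 10 g, loose in the pan
- nut1_center (a point): centre of one of the six hazelnuts, round, 16 mm in diameter, 10 g, loose in the pan
- nut2_center (a point): centre of one of the six hazelnuts, round, 16 mm in diameter, 10 g, loose in the pan
- nut3_center (a point): centre of one of the six hazelnuts, round, 16 mm in diameter, 10 g, loose in the pan
- nut4_center (a point): centre of one of the six hazelnuts, round, 16 mm in diameter, 10 g, loose in the pan
- nut5_center (a point): centre of one of the six hazelnuts, round, 16 mm in diameter, 10 g, loose in the pan
There are look-alikes about, which are no part of the job. Leave any green look-alike of the part that bears pan_grip alone.

How it is judged (in metres and radians):
On the way, in this order (a step that is already met when the one before it is completed fails the run):
1. all six nuts are in the sample tube (horizontal distance between each of nut0_center, nut1_center, nut2_center, nut3_center, nut4_center, nut5_center and tube below 0.025 m and height (world z) of nut0_center between 0.012 and 0.08 m and height (world z) of nut1_center between 0.012 and 0.08 m and height (world z) of nut2_center between 0.012 and 0.08 m and height (world z) of nut3_center between 0.012 and 0.08 m and height (world z) of nut4_center between 0.012 and 0.08 m and height (world z) of nut5_center between 0.012 and 0.08 m), for 0.2 s.
2. the pan stands upright on the worktop, let go (height (world z) of pan_grip between 0.03 and 0.046 m and angle between pan_grip's own z axis and vertical below 0.12 rad and contact force between each of the arm, the fingers and pan below 0.1 N), for 0.2 s.
3. the robot holds the lid with its pointer between the prongs (angle between the x axis of lid_pointer and the x axis of index_fork, either way round below 0.09 rad and contact force between any of the fingers, the arm and lid above 0.5 N), for 0.3 s.
At the end, for the whole second after the job is handed in: all six nuts lie in the sample tube; the pan stands upright (within 7 degrees) on the worktop, untouched; the robot holds the lid still, within 0.09 rad (5 degrees) of the index fork's angle (all of step 1 and all of step 2 and all of step 3 and velocity of joint lid between -0.05 and 0.05 rad/s); the arm keeps its last pose, push and grip.
It fails at once if the index fork is shifted by more than 8 mm (distance of index_fork from where it was at the start of the episode above 0.008 m).
It also fails if it takes over 72 s, if anything falls off the work surface, if the arm or the gripper's body presses on something with over 40 N, if the wrist force passes 120 N, or if a joint passes its speed limit or range.

ROBOT

A 7-joint arm with a two-finger parallel gripper is mounted at the origin on a cart in front of the work surface, level with it; the furniture and walls round the work are solid. World frame = base frame: x ahead of the robot, y to its left, z up, the work surface at z = 0. Lengths are in mm, angles in rad, forces in N, time in s.
With the tool pointing down it reaches from about 400 to 875 mm from the base axis. Payload 4.4 kg.
Tool frame: the origin (TCP) lies at the very end of the fingers, on their centre line; the grasp point (between the pads) lies 19 mm behind it; z points along the fingers, y is the direction in which the jaws open and shut (so a half turn about z gives the same grasp; the last joint's range is limited). The gripper opens to 85 mm and grips with 20 to 120 N. Pads are 22 mm wide; open, the fingers measure 114 mm over their backs; the gripper's body (76 mm by 85 mm) begins 54 mm behind the grasp point. The pads swing forward as they close: fully open they stand 13 mm farther back than shut.
Start: joints at [-1.216, 0.628, 0.038, 1.517, -0.027, 0.996, -0.02], TCP at [265.498, 593.32, 231.313] pointing down, gripper open.
Joint ranges: [-3.06, 3.06], [-0.37, 2.12], [-1.25, 1.32], [0.18, 2.47], [-1.1, 4.24], [0.23, 1.98], [-2.94, 2.94]. Speed limits (rad/s): [2.57, 2.57, 3.14, 3.14, 3.14, 3.14, 3.14].

INTERFACE

Orientations are given as [roll, pitch, yaw] about the fixed x, y, z axes, in that order (R = Rz(yaw) Ry(pitch) Rx(roll)).
In Python, from cell import read_state, get_image, finish_job gives the robot as it stands.
- The arm moves only by the tool carry_out, never from a script. Its argument "series" is a list that holds one entry, the list of rows, each a list of 7 numbers: the shift along the tool's x, y, z in cm, then the turn, a rotation vector about the tool's x, y, z in rad, then the finger opening in cm, from 0 to 8.54. In form: [[[x, y, z, wx, wy, wz, grip], ...]]. A call has 1 to 5 rows; each row is the pose to reach, as a shift and turn from the pose commanded when the call began, along the tool's axes at that moment; what a row does not reach only later rows make up. A row lasts 1/12 s, in which the tool goes at most 41.7 mm and 7.16 degrees, less where a joint would pass 70% of its speed; a pose out of reach is approached as far as the arm can. A call with a gripper value outside its range is refused whole. The fingers move at their own pace and stop on an object; the grip force is fixed at half the most. Time passes only in rows, so rows that repeat a pose let the fingers close. It gives the time, the measured TCP pose, the force and the opening at its end, in the units of the state.
- read_state(): the state, without advancing time (a new reading comes with each control period).
- get_image(name): name is "scene" or "top"; returns a dict with "img" (384x512x3 uint8, blue, green, red), "z_map" (384x512 float32, mm along the optical axis (not along the pixel's ray), 0 where there is no reading), "mtx" (3x3 intrinsics, pixels), "T" (4x4, takes a point from camera to world coordinates). Camera axes: x right, y down, z forward; pixel columns grow to the right and rows downward; lengths in mm; the calibration is good to about 2 mm. A picture is of the moment at which its call begins.
- finish_job(): hands the job in, once; it reports no verdict.
The state is a dict: "clock": time; "qpos": joint angles; "qd": joint speeds; "tau": joint torques, N m; "eef_pos": TCP position; "tool_rot": TCP orientation; "force": force on the tool from outside, world axes, zero at the start; "torque": the same for the moment, N m; "width": finger opening in mm.
Only numpy, scipy, OpenCV 4.12 (cv2) and the standard library are available. Lean on these libraries where they do the work, as an engineer would, in place of code of your own. Each camera call takes 0.05 s, during which the arm holds its last target.

## Working session

There is one attempt and no reset: what is moved stays moved. The work goes in short steps, Python scripts to look and compute and a tool call to move; the robot and the scene stay as the last step left them, time stands still between calls to the robot, and variables do not carry over. Pictures are saved under pics/ and viewed, and the job is handed in when it is done.

Besides the shell and the picture viewer there is one more tool, called after "Request:" as name(argument=value, ...), one argument or row to a line, values as JSON. carry_out: Moves the arm, as the interface text tells. Its arguments: {"type":"object","properties":{"series":{"type":"array","items":{"type":"array","items":{"type":"array","items":{"type":"number"}}}}},"required":["series"]}

```bash
ls; mkdir -p pics; python3 - <<'E'
from cell import *
import cv2,numpy as np
s=read_state();print(s)
for n in("scene","top"):
    d=get_image(n);cv2.imwrite(f"pics/{n}0.png",d["img"]);np.savez(f"{n}0.npz",**d);print(d["mtx"],d["T"])
E
```

```text
pics
{'clock': 0.0, 'qpos': array([-1.21580219,  0.62935168,  0.03841132,  1.51835329, -0.02699211,
        0.99630958, -0.02001883]), 'qd': array([-0.00247051,  0.00010554,  0.00025878,  0.00058473,  0.00207651,
        0.00013115,  0.0001304 ]), 'tau': array([ 3.88884891e-04, -5.63403511e+01,  1.22620605e+00, -1.93445992e+01,
        1.10840620e-02,  1.08300606e-02, -6.90505615e-06]), 'eef_pos': array([265.22050551, 592.7476646 , 230.3896432 ]), 'tool_rot': array([-3.13968787e+00,  1.38897732e-05,  2.72080911e+00]), 'force': array([ 0.65707806, -1.01331719, -0.39904812]), 'torque': array([-0.01295511, -0.02189812,  0.02404136]), 'width': 85.51274807388431}
[[436.29985555   0.         254.63721009]
 [  0.         436.29985555 188.96796425]
 [  0.           0.           1.        ]] [[-6.12110163e-01 -3.27401021e-01  7.19812280e-01 -4.83452503e+02]
 [-7.90744778e-01  2.61043213e-01 -5.53695889e-01  9.46058697e+02]
 [-6.62151068e-03 -9.08110683e-01 -4.18677851e-01  6.88550289e+02]
 [ 0.00000000e+00  0.00000000e+00  0.00000000e+00  1.00000000e+00]]
[[405.76236675   0.         252.62147496]
 [  0.         405.76236675 196.74957518]
 [  0.           0.           1.        ]] [[ 4.93233228e-03 -9.95227996e-01  9.74520760e-02  4.04048938e+02]
 [-9.99799458e-01 -3.01641921e-03  1.97976110e-02  1.87028813e+02]
 [-1.94091804e-02 -9.75301811e-02 -9.95043289e-01  1.23036924e+03]
 [ 0.00000000e+00  0.00000000e+00  0.00000000e+00  1.00000000e+00]]
```

View pics/scene0.png

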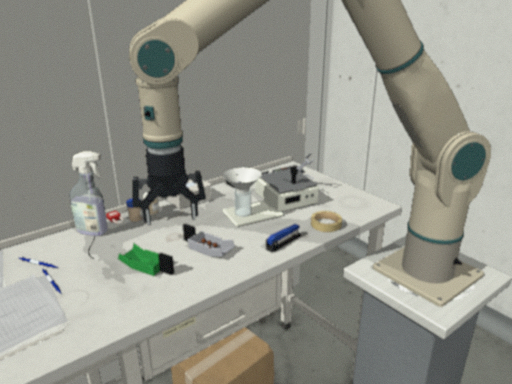

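View pics/top0.png

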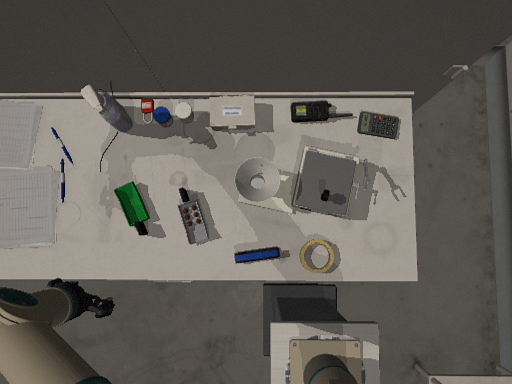

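```bash
cat > h.py <<'E'
import numpy as np,cv2
from scipy.spatial.transform import Rotation as R
def world(d):
    z=d["z_map"].astype(float);K=d["mtx"];T=d["T"]
    v,u=np.mgrid[:z.shape[0],:z.shape[1]]
    P=np.stack([(u-K[0,2])/K[0,0]*z,(v-K[1,2])/K[1,1]*z,z],-1)
    W=P@T[:3,:3].T+T[:3,3];W[z==0]=np.nan;return W
def proj(d,p):
    T=d["T"];c=(np.atleast_2d(p)-T[:3,3])@T[:3,:3];q=c@d["mtx"].T;return q[:,:2]/q[:,2:]
def crop(d,u0,v0,u1,v1,f,name):
    im=cv2.resize(d["img"][v0:v1,u0:u1],None,fx=f,fy=f,interpolation=cv2.INTER_CUBIC);
    for u in range((u0//10+1)*10,u1,10):
        cv2.line(im,(int((u-u0+.5)*f),0),(int((u-u0+.5)*f),6),(0,0,255),1)
        if u%20==0: cv2.putText(im,str(u),(int((u-u0+.5)*f)-8,16),0,.35,(0,0,255),1)
    for v in range((v0//10+1)*10,v1,10):
        cv2.line(im,(0,int((v-v0+.5)*f)),(6,int((v-v0+.5)*f)),(0,0,255),1)
        if v%20==0: cv2.putText(im,str(v),(8,int((v-v0+.5)*f)+4),0,.35,(0,0,255),1)
    cv2.imwrite(name,im)
E
python3 - <<'E'
from h import *
d=dict(np.load("top0.npz"));crop(d,100,140,300,280,4,"pics/t1.png");crop(d,280,130,420,230,5,"pics/t2.png")
s=dict(np.load("scene0.npz"));crop(s,110,150,340,280,3,"pics/s1.png");crop(s,215,150,345,225,6,"pics/s2.png")
E
```

```text
(no output)
```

View pics/t1.png

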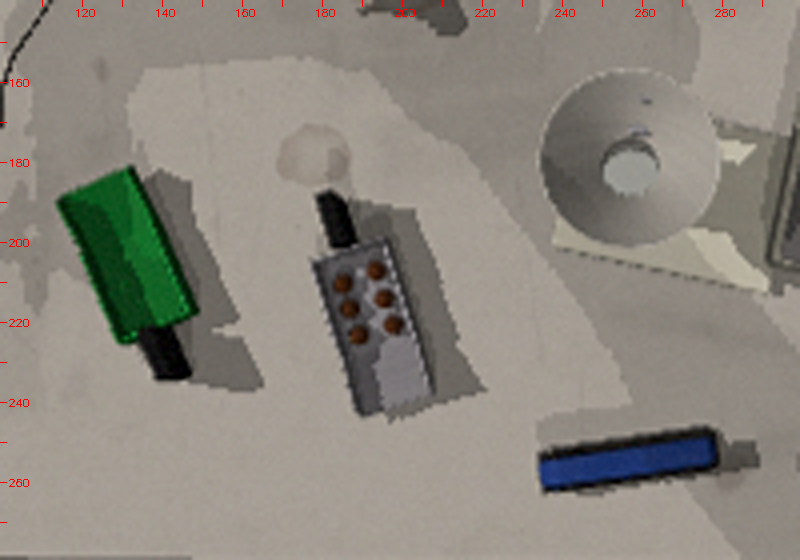

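View pics/t2.png

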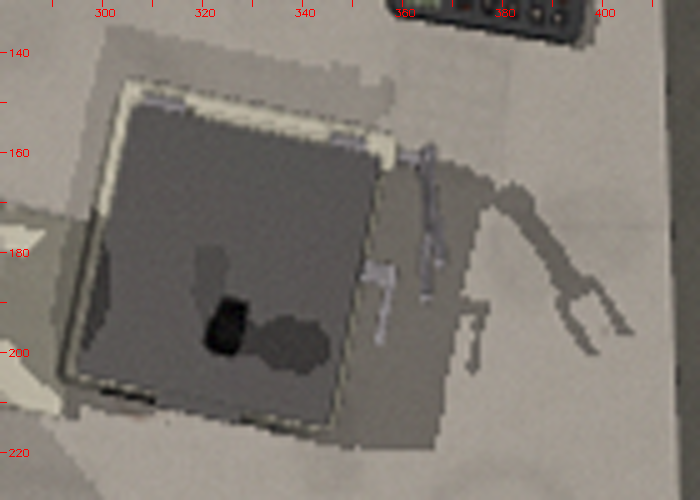

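View pics/s1.png

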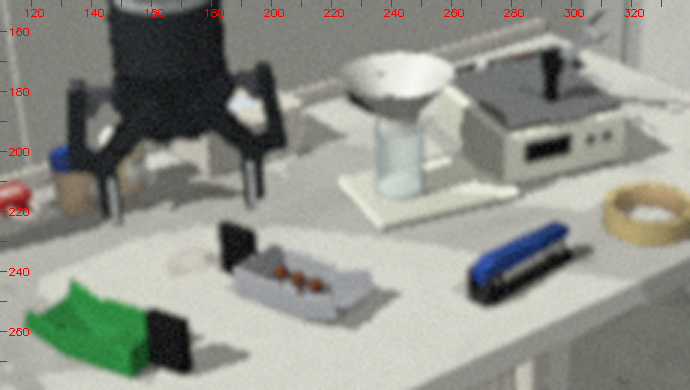

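View pics/s2.png

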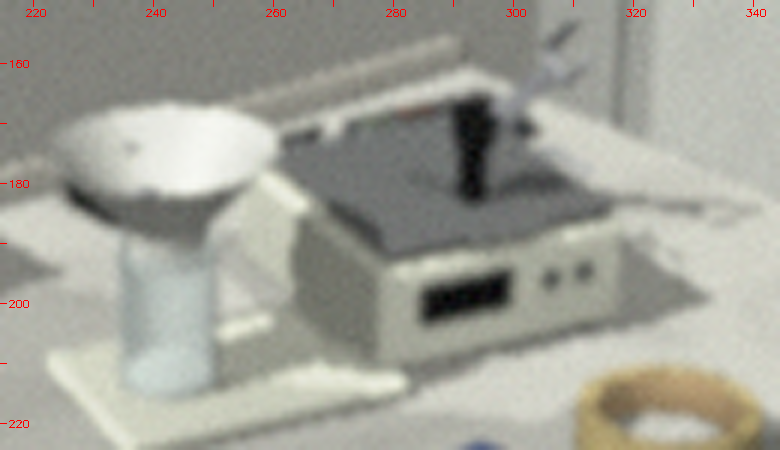

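```bash
python3 - <<'E'
from h import *
d=dict(np.load("top0.npz"));W=world(d)
def P(u,v):print((u,v),np.round(W[v,u],0))
print("handle");[P(*p) for p in[(180,188),(182,190),(184,194),(185,197),(186,200)]]
print("table near");[P(*p) for p in[(175,210),(170,240),(215,240)]]
# handle region
m=(W[...,2]>48)&(W[...,2]<66);m[:, :175]=0;m[:,195:]=0;m[:180]=0;m[205:]=0
v,u=np.nonzero(m);print(len(u));X=W[m];print(np.c_[u,v,X.round(0)].astype(int).tolist())
# funnel rim
m=(abs(W[...,2]-150)<5);m[:,:230]=0;m[:,290:]=0;m[:150]=0;m[220:]=0
v,u=np.nonzero(m);X=W[m];(c,r,a)=cv2.minAreaRect(X[:,:2].astype(np.float32));print("funnel",len(u),c,r);print(cv2.minEnclosingCircle(X[:,:2].astype(np.float32)))
print("lid")
for p in[(300,150),(310,150),(330,155),(355,160),(300,175),(310,190),(300,205),(340,210),(326,192),(325,198),(323,198)]:P(*p)
print("fork")
m=np.zeros(W.shape[:2],bool);m[155:205,352:375]=1
m&=W[...,2]>30
v,u=np.nonzero(m);print(np.c_[u,v,W[m].round(0)].astype(int).tolist())
E
```

```text
handle
(180, 188) [544. 423.  56.]
(182, 190) [539. 418.  53.]
(184, 194) [527. 411.  53.]
(185, 197) [518. 409.  50.]
(186, 200) [509. 405.  53.]
table near
(175, 210) [483. 449.  -3.]
(170, 240) [392. 462.  -2.]
(215, 240) [393. 325.  -3.]
68
[[181, 187, 548, 421, 51], [182, 187, 547, 417, 55], [179, 188, 545, 427, 53], [180, 188, 544, 423, 56], [181, 188, 544, 420, 55], [182, 188, 544, 417, 55], [179, 189, 542, 427, 49], [180, 189, 541, 423, 55], [181, 189, 541, 420, 56], [182, 189, 541, 417, 56], [183, 189, 542, 415, 50], [179, 190, 539, 427, 52], [180, 190, 539, 423, 53], [181, 190, 538, 420, 55], [182, 190, 539, 418, 53], [183, 190, 539, 415, 52], [179, 191, 536, 426, 54], [180, 191, 536, 423, 52], [181, 191, 536, 421, 52], [182, 191, 536, 418, 52], [183, 191, 535, 414, 56], [180, 192, 532, 423, 55], [181, 192, 533, 420, 53], [182, 192, 532, 417, 55], [183, 192, 533, 414, 55], [184, 192, 533, 412, 51], [180, 193, 529, 423, 57], [181, 193, 530, 420, 52], [182, 193, 529, 417, 57], [183, 193, 529, 413, 58], [184, 193, 530, 412, 51], [180, 194, 527, 423, 54], [181, 194, 527, 420, 5
[... 8445 characters left out ...]
87, 546, -91, 74], [364, 187, 539, -92, 135], [365, 187, 539, -95, 134], [357, 188, 543, -87, 77], [358, 188, 544, -91, 72], [364, 188, 536, -91, 138], [365, 188, 536, -94, 139], [357, 189, 541, -88, 72], [364, 189, 533, -91, 141], [365, 189, 533, -94, 139], [356, 190, 538, -86, 69], [357, 190, 538, -88, 74], [356, 191, 534, -84, 77], [357, 191, 535, -88, 75], [356, 192, 532, -85, 72], [357, 192, 532, -87, 76], [356, 193, 529, -85, 73], [357, 193, 529, -88, 74], [356, 194, 526, -84, 77], [355, 195, 523, -81, 80], [356, 195, 523, -84, 79], [355, 196, 521, -83, 69], [356, 196, 520, -85, 73], [355, 197, 518, -82, 72], [356, 197, 517, -84, 75], [355, 198, 514, -81, 76], [356, 198, 515, -84, 75]]
```

```bash
python3 - <<'E'
from h import *
d=dict(np.load("top0.npz"));W=world(d);W[...,2]+=2.5
f32=np.float32
# lid top plane edges
m=abs(W[...,2]-85)<5; m[:,:285]=0;m[:,362:]=0;m[:140]=0;m[222:]=0
# region: dark lid
g=d["img"].mean(2); m&=(g<110)
m=cv2.morphologyEx(m.astype(np.uint8),cv2.MORPH_OPEN,np.ones((3,3)))
n,l,s,c=cv2.connectedComponentsWithStats(m);i=1+s[1:,4].argmax();M=l==i
c,r,a=cv2.minAreaRect(W[M][:,:2].astype(f32));print("lid",c,r,a, "z",np.median(W[M][:,2]))
# grip disc
m=(W[...,2]>130)&(W[...,2]<150);m[:,:315]=0;m[:,335:]=0;m[:180]=0;m[205:]=0
c,r,a=cv2.minAreaRect(W[m][:,:2].astype(f32));print("disc",c,r,a,W[m].mean(0),np.percentile(W[m][:,2],[50,95]))
# trough
m=(W[...,2]>6)&(W[...,2]<45);m[:,:172]=0;m[:,212:]=0;m[:198]=0;m[248:]=0
m=cv2.morphologyEx(m.astype(np.uint8),cv2.MORPH_OPEN,np.ones((3,3))).astype(bool)
c,r,a=cv2.minAreaRect(W[m][:,:2].astype(f32));print("trough",c,r,a)
m=(W[...,2]>50)&(W[...,2]<66);m[:, :175]=0;m[:,195:]=0;m[:180]=0;m[205:]=0
c,r,a=cv2.minAreaRect(W[m][:,:2].astype(f32));print("handle",c,r,a,W[m].mean(0))
m=(W[...,2]>33);m[:, :175]=0;m[:,210:]=0;m[:201]=0;m[250:]=0
E
```

```text
lid (555.2974243164062, 3.4008102416992188) (145.8889923095703, 169.0013885498047) 78.09833526611328 z 84.28074013033984
disc (517.9541625976562, 12.019070625305176) (13.029672622680664, 30.43545150756836) 79.08295440673828 [516.84571122  12.81708891 140.96462285] [141.77430231 146.91189151]
trough (450.5605773925781, 390.7623291015625) (128.269287109375, 60.604766845703125) 18.978511810302734
handle (526.7864990234375, 416.1377258300781) (42.62739181518555, 13.32672119140625) 18.975921630859375 [526.6650678  415.75645533  55.92340939]
```

```bash
python3 - <<'E'
from h import *
yaw=np.deg2rad(-11.5);X=np.array([np.cos(yaw),np.sin(yaw)]);Y=np.array([-X[1],X[0]])
H=np.array([518,12.])+125*X;print("hinge",H)
d=dict(np.load("top0.npz"));W=world(d);W[...,2]+=2.5
m=np.zeros(W.shape[:2],bool);m[165:206,360:375]=1
m&=W[...,2]>90
q=W[m];x=-(q[:,:2]-H)@X;y=(q[:,:2]-H)@Y;z=q[:,2]-75
o=np.c_[x,y,z,np.hypot(x,z),np.arctan2(z,x)]
for r in o[np.argsort(o[:,3])]:print(np.round(r,2))
s=dict(np.load("scene0.npz"));crop(s,280,145,320,175,18,"pics/s3.png")
W2=world(s)
for a in np.arange(.5,1.0,.1):
    p=[np.r_[H-X*r*np.cos(a)-100*Y,75+r*np.sin(a)] for r in(60,100)]
    print(a,proj(s,p).round(1).tolist(),proj(d,p).round(1).tolist())
E
```

```text
hinge [640.49058808 -12.9209918 ]
[ 13.99 -99.74  18.09  22.87   0.91]
[  13.79 -102.13   19.74   24.09    0.96]
[ 18.04 -99.04  23.61  29.71   0.92]
[ 23.23 -98.28  19.14  30.1    0.69]
[ 25.62 -99.22  17.18  30.85   0.59]
[ 21.05 -99.35  24.53  32.32   0.86]
[  18.4  -100.87   27.74   33.29    0.99]
[ 23.92 -99.78  24.88  34.52   0.81]
[  22.09 -100.49   31.77   38.69    0.96]
[ 27.37 -99.63  27.86  39.05   0.79]
[ 32.7  -98.74  24.04  40.59   0.63]
[  25.21 -100.65   33.31   41.78    0.92]
[ 35.64 -99.1   24.72  43.37   0.61]
[  28.44 -100.68   35.41   45.42    0.89]
[ 33.95 -99.58  32.62  47.08   0.77]
[ 31.75 -98.49  35.31  47.48   0.84]
[  31.3  -101.09   35.82   47.57    0.85]
[ 37.89 -98.85  38.22  53.82   0.79]
[ 35.63 -99.94  43.2   56.     0.88]
[ 40.97 -99.01  39.75  57.08   0.77]
[ 38.89 -99.89  45.65  59.97   0.87]
[ 44.48 -98.68  43.48  62.2    0.77]
[ 48.26 -98.04  48.6   68.49   0.79]
[  42.72 -103.34   56.19   70.59    0.92]
[ 43.77 -98.07  55.98  71.06   0.91]
[ 56.2  -97.75  44.47  71.66   0.67]
[  58.12 -101.24   43.1    72.36    0.64]
[ 51.48 -97.98  51.04  72.4
[... 1627 characters left out ...]
[  71.68 -101.99   80.83  108.04    0.85]
[  74.12 -102.72   79.75  108.88    0.82]
[ 87.09 -97.9   65.7  109.09   0.65]
[  86.72 -100.29   66.72  109.42    0.66]
[  69.82 -100.55   85.    109.99    0.88]
[  89.32 -100.87   66.3   111.24    0.64]
[ 72.9  -98.55  84.54 111.63   0.86]
[ 90.28 -97.68  68.82 113.52   0.65]
0.5 [[306.3, 165.1], [311.8, 163.3]] [[363.8, 177.6], [363.3, 189.1]]
0.6 [[305.9, 163.5], [311.1, 160.5]] [[364.5, 176.2], [364.4, 186.8]]
0.7 [[305.4, 161.9], [310.3, 157.9]] [[365.2, 174.7], [365.6, 184.3]]
0.7999999999999999 [[304.8, 160.4], [309.4, 155.4]] [[365.8, 173.0], [366.7, 181.5]]
0.8999999999999999 [[304.2, 159.0], [308.3, 153.0]] [[366.5, 171.2], [367.9, 178.4]]
```

View pics/s3.png

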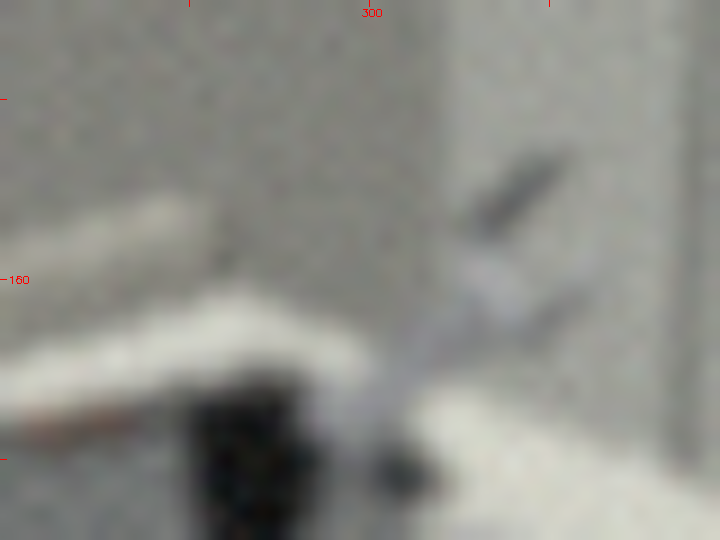

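```bash
cat > plan.py <<'E'
import json,os,sys
from h import *
F="cmd.json"
def load():
    c=json.load(open(F));return np.array(c["p"]),R.from_matrix(np.array(c["R"]))
def save(p,r):json.dump({"p":list(map(float,p)),"R":r.as_matrix().tolist()},open(F,"w"))
def tool(yawy,tilt=0,tiltdir=0):
    # tool y at yawy (deg), z down tilted by tilt deg toward horizontal dir tiltdir
    y=np.array([np.cos(np.deg2rad(yawy)),np.sin(np.deg2rad(yawy)),0]);z=np.array([0,0,-1.]);x=np.cross(y,z)
    r=R.from_matrix(np.stack([x,y,z],1))
    t=np.deg2rad(tiltdir);ax=np.cross([0,0,-1],[np.cos(t),np.sin(t),0]);
    return R.from_rotvec(ax*np.deg2rad(tilt))*r
def plan(way,grip):
    """way: list of (p,R); one call per <=5; each printed relative to call-start commanded pose, rounded"""
    p,r=load()
    for k in range(0,len(way),5):
        rows=[]
        for (q,s) in way[k:k+5]:
            dp=r.inv().apply(np.array(q)-p)/10;dr=(r.inv()*s).as_rotvec()
            rows.append([float(x) for x in np.r_[dp.round(2),dr.round(3)]]+[grip])
        print(json.dumps([rows]))
        l=np.array(rows[-1]);p,r=p+r.apply(l[:3]*10),r*R.from_rotvec(l[3:6])
    save(p,r);print("cmd",p.round(1))
def line(q,s,n,frm=None):
    p,r=frm or load();d=(s*r.inv()).as_rotvec()
    return [(p+(np.array(q)-p)*i/n,R.from_rotvec(d*i/n)*r) for i in range(1,n+1)]
E
python3 - <<'E'
from plan import *
save([265.5,593.3,231.3],R.from_euler("xyz",[-3.13969,0,2.72081]))
u=np.array([np.cos(np.deg2rad(19)),np.sin(np.deg2rad(19))])
g=np.array([526.7,416])
plan(line([*g,130],tool(109),10),8.5)
E
```

```text
[[[-3.11, -0.55, 1.01, -0.0, -0.0, -0.075, 8.5], [-6.22, -1.1, 2.03, -0.0, -0.0, -0.15, 8.5], [-9.33, -1.65, 3.04, -0.001, -0.0, -0.226, 8.5], [-12.43, -2.2, 4.06, -0.001, -0.0, -0.301, 8.5], [-15.54, -2.75, 5.07, -0.001, -0.0, -0.376, 8.5]]]
[[[-2.69, -1.65, 1.01, -0.0, -0.0, -0.075, 8.5], [-5.38, -3.31, 2.03, -0.0, -0.0, -0.151, 8.5], [-8.07, -4.96, 3.04, -0.0, -0.001, -0.226, 8.5], [-10.76, -6.61, 4.05, -0.001, -0.001, -0.301, 8.5], [-13.45, -8.27, 5.06, -0.001, -0.001, -0.376, 8.5]]]
cmd [526.7 416.  130. ]
```

Two pans are visible. The grey pan with six nuts has its handle at top (183,195), and the green look-alike has its handle at (142,234). The task's pan is the grey steel one, and crop t1 confirms it.

Request:
carry_out(
  series=[
    [[-3.11, -0.55, 1.01, 0, 0, -0.075, 8.5], [-6.22, -1.1, 2.03, 0, 0, -0.15, 8.5], [-9.33, -1.65, 3.04, -0.001, 0, -0.226, 8.5], [-12.43, -2.2, 4.06, -0.001, 0, -0.301, 8.5], [-15.54, -2.75, 5.07, -0.001, 0, -0.376, 8.5]],
  ],
)

```text
clock: 0.52
eef_pos: [396.9, 503.6, 179.7]
tool_rot: [3.141, -0.0, 3.101]
force: [0.6, 0.6, -0.2]
width: 84.9
```

Request:
carry_out(
  series=[
    [[-2.69, -1.65, 1.01, 0, 0, -0.075, 8.5], [-5.38, -3.31, 2.03, 0, 0, -0.151, 8.5], [-8.07, -4.96, 3.04, 0, -0.001, -0.226, 8.5], [-10.76, -6.61, 4.05, -0.001, -0.001, -0.301, 8.5], [-13.45, -8.27, 5.06, -0.001, -0.001, -0.376, 8.5]],
  ],
)

```text
clock: 0.93
eef_pos: [527.7, 414.8, 129.0]
tool_rot: [3.14, 0.001, -2.807]
force: [0.3, -0.2, 0.7]
width: 85.1
```

```bash
python3 - <<'E'
from plan import *
from cell import *
s=read_state();print(s["clock"],s["eef_pos"],s["tool_rot"],s["qpos"].round(2),s["force"].round(1))
d=get_image("scene");crop(d,110,150,340,280,3,"pics/s4.png")
d=get_image("top");crop(d,100,140,300,280,4,"pics/t4.png")
E
```

```text
0.9333 [527.66576014 414.84023844 128.96571077] [ 3.14018554e+00  7.57331528e-04 -2.80674505e+00] [-0.6   0.77 -0.18  1.54  0.17  0.84  1.06] [ 0.3 -0.2  0.7]
```

View pics/s4.png

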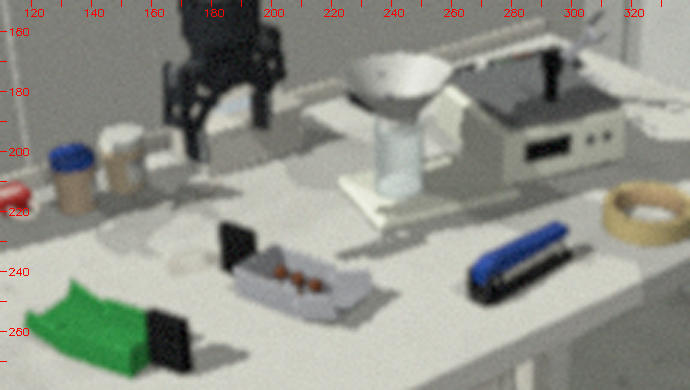

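```bash
python3 - <<'E'
from plan import *
# pads toward: grasp point 19 behind TCP; handle centre at z 38 -> TCP 19
plan(line([526.7,416,20],tool(109),5),8.5)
E
```

```text
[[[0.0, 0.0, 2.2, 0.0, 0.0, -0.0, 8.5], [0.0, 0.0, 4.4, 0.0, 0.0, -0.0, 8.5], [0.0, 0.0, 6.6, 0.0, 0.0, -0.0, 8.5], [0.0, 0.0, 8.8, 0.0, 0.0, -0.0, 8.5], [0.0, 0.0, 11.0, 0.0, 0.0, -0.0, 8.5]]]
cmd [526.7 416.   20. ]
```

```bash
python3 - <<'E'
from plan import *
s=dict(np.load("scene0.npz"))
print(proj(s,[[527,416,130],[527,416,55],[558,197,150]]))
E
```

```text
[[186.59579705 202.19385576]
 [188.42556509 224.97651084]
 [241.57741151 174.07409203]]
```

View pics/t4.png

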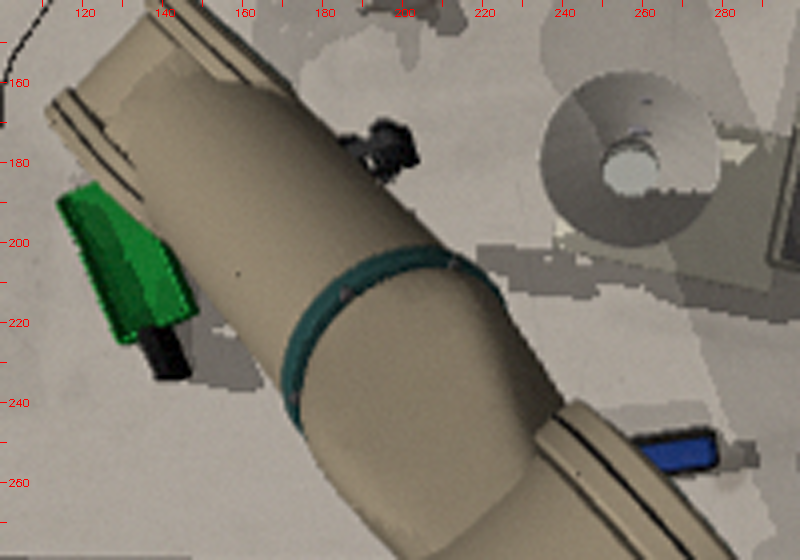

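The scene view shows the handle at (188,232) with the open jaws directly above it at about (187,200). I'll descend.

Request:
carry_out(
  series=[
    [[0, 0, 2.2, 0, 0, 0, 8.5], [0, 0, 4.4, 0, 0, 0, 8.5], [0, 0, 6.6, 0, 0, 0, 8.5], [0, 0, 8.8, 0, 0, 0, 8.5], [0, 0, 11.0, 0, 0, 0, 8.5]],
  ],
)

```text
clock: 1.45
eef_pos: [526.3, 416.5, 18.7]
tool_rot: [3.14, 0.001, -2.811]
force: [0.1, 0.0, 1.1]
width: 85.2
```

Request:
carry_out(
  series=[
    [[0, 0, 0, 0, 0, 0, 4.5], [0, 0, 0, 0, 0, 0, 2.5], [0, 0, 0, 0, 0, 0, 0.8], [0, 0, 0, 0, 0, 0, 0.8], [0, 0, 0, 0, 0, 0, 0.8]],
  ],
)

```text
clock: 1.87
eef_pos: [527.8, 417.2, 21.7]
tool_rot: [3.139, 0.004, -2.811]
force: [-0.0, 0.2, 0.4]
width: 25.3
```

Request:
carry_out(
  series=[
    [[0, 0, 0, 0, 0, 0, 0.8], [0, 0, 0, 0, 0, 0, 0.8]],
  ],
)

```text
clock: 2.03
eef_pos: [527.7, 417.3, 21.6]
tool_rot: [3.139, 0.004, -2.81]
force: [0.1, 0.6, 5.5]
width: 13.6
```

```bash
python3 - <<'E'
from plan import *
from cell import *
d=get_image("scene");crop(d,110,150,340,280,3,"pics/s5.png")
F=np.array([557.5,197.]);Fz=150
u=np.array([np.cos(np.deg2rad(19)),np.sin(np.deg2rad(19))])
def pose(sx,sz,t):
    # spout at F + sx*u, height sz, tilt t deg
    c,s=np.cos(np.deg2rad(t)),np.sin(np.deg2rad(t))
    h=np.r_[F+u*(sx+144*c-20*s),sz+144*s+20*c]
    r=tool(109,t,19); return h+r.apply([0,0,19]),r
print(pose(15,175,0)[0],pose(10,158,48)[0])
# lift
plan(line([526.7,416,190],tool(109),6),0.8)
E
```

```text
[707.83745352 248.76533656 176.        ] [657.35778868 231.38379405 265.68198548]
[[[-0.0, 0.0, -2.83, 0.0, 0.0, -0.0, 0.8], [-0.0, 0.0, -5.67, 0.0, 0.0, -0.0, 0.8], [-0.0, 0.0, -8.5, 0.0, 0.0, -0.0, 0.8], [-0.0, 0.0, -11.33, 0.0, 0.0, -0.0, 0.8], [-0.0, 0.0, -14.16, 0.0, 0.0, -0.0, 0.8]]]
[[[-0.0, 0.01, -2.84, 0.0, 0.0, -0.0, 0.8]]]
cmd [526.7 416.  190. ]
```

View pics/s5.png

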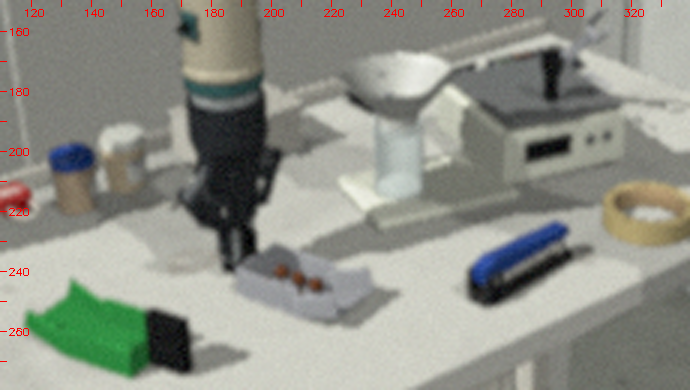

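The gripper closed on the handle (width 13.6 mm) and the nuts are still in the trough. I'll lift gently.

Request:
carry_out(
  series=[
    [[0, 0, -0.5, 0, 0, 0, 0.8], [0, 0, -1.5, 0, 0, 0, 0.8], [0, 0, -3.0, 0, 0, 0, 0.8], [0, 0, -5.0, 0, 0, 0, 0.8], [0, 0, -7.0, 0, 0, 0, 0.8]],
  ],
)

```text
clock: 2.5
eef_pos: [526.6, 415.9, 91.3]
tool_rot: [3.14, 0.001, -2.81]
force: [0.5, 0.0, -2.3]
width: 13.4
```

Request:
carry_out(
  series=[
    [[0, 0, -2.3, 0, 0, 0, 0.8], [0, 0, -4.6, 0, 0, 0, 0.8], [0, 0, -6.9, 0, 0, 0, 0.8], [0, 0, -8.8, 0, 0, 0, 0.8], [0, 0, -10.0, 0, 0, 0, 0.8]],
  ],
)

```text
clock: 2.92
eef_pos: [527.5, 416.6, 193.7]
tool_rot: [3.138, 0.006, -2.811]
force: [0.3, 0.4, -1.9]
width: 13.4
```

```bash
python3 - <<'E'
from plan import *
from cell import *
s=read_state();print(s["eef_pos"],s["tool_rot"],s["force"].round(1),s["torque"].round(2),s["width"])
d=get_image("scene");crop(d,110,130,340,280,3,"pics/s6.png")
E
```

```text
[527.50646429 416.64572026 193.72890694] [ 3.13846108  0.00553632 -2.81052516] [ 0.3  0.4 -1.9] [ 0.08 -0.15  0.01] 13.396959383325422
```

View pics/s6.png

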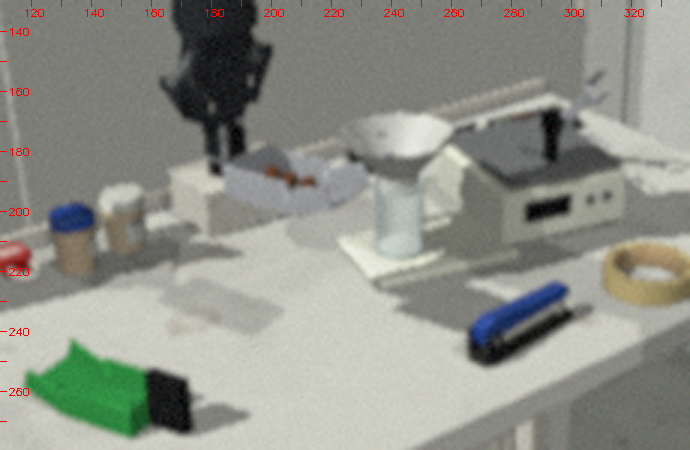

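```bash
cat >> plan.py <<'E'
FN=np.array([557.5,197.])
U=np.array([np.cos(np.deg2rad(19)),np.sin(np.deg2rad(19))])
def pose(sx,sz,t):
    c,s=np.cos(np.deg2rad(t)),np.sin(np.deg2rad(t))
    h=np.r_[FN+U*(sx+144*c-20*s),sz+144*s+20*c]
    r=tool(109,t,19); return h+r.apply([0,0,19]),r
def ease(q,s,n,frm=None):
    w=line(q,s,200,frm);return [w[max(0,int(round(199*(0.5-0.5*np.cos(np.pi*i/n)))))] for i in range(1,n+1)]
E
python3 - <<'E'
from plan import *
d=dict(np.load("top0.npz"));W=world(d)
for p in[(232,100),(232,110),(232,120),(232,127),(232,132)]:print(p,W[p[1],p[0]].round(0))
plan(ease(*pose(12,180,14),15),0.8)
E
```

```text
(232, 100) [807. 273.  61.]
(232, 110) [778. 273.  55.]
(232, 120) [749. 273.  52.]
(232, 127) [726. 272.  56.]
(232, 132) [727. 277.  -3.]
[[[-0.16, -0.33, -0.04, 0.0, -0.004, -0.0, 0.8], [-0.55, -1.09, -0.13, 0.0, -0.012, -0.0, 0.8], [-1.09, -2.17, -0.26, 0.0, -0.024, -0.0, 0.8], [-1.86, -3.69, -0.44, 0.0, -0.041, -0.0, 0.8], [-2.79, -5.54, -0.66, 0.0, -0.062, -0.0, 0.8]]]
[[[-1.05, -2.06, -0.18, 0.0, -0.023, -0.0, 0.8], [-2.16, -4.23, -0.37, 0.0, -0.048, -0.0, 0.8], [-3.32, -6.51, -0.57, 0.0, -0.073, -0.0, 0.8], [-4.43, -8.68, -0.75, 0.0, -0.098, -0.0, 0.8], [-5.49, -10.74, -0.93, 0.0, -0.121, -0.0, 0.8]]]
[[[-0.95, -1.85, -0.05, 0.0, -0.021, -0.0, 0.8], [-1.74, -3.37, -0.09, 0.0, -0.038, -0.0, 0.8], [-2.3, -4.45, -0.12, 0.0, -0.05, -0.0, 0.8], [-2.69, -5.21, -0.14, 0.0, -0.059, -0.0, 0.8], [-2.8, -5.43, -0.14, 0.0, -0.061, -0.0, 0.8]]]
cmd [700.7 246.3 215.8]
```

Request:
carry_out(
  series=[
    [[-0.16, -0.33, -0.04, 0, -0.004, 0, 0.8], [-0.55, -1.09, -0.13, 0, -0.012, 0, 0.8], [-1.09, -2.17, -0.26, 0, -0.024, 0, 0.8], [-1.86, -3.69, -0.44, 0, -0.041, 0, 0.8], [-2.79, -5.54, -0.66, 0, -0.062, 0, 0.8]],
  ],
)

```text
clock: 3.38
eef_pos: [571.5, 371.3, 195.2]
tool_rot: [3.141, 0.063, -2.81]
force: [1.6, 0.4, -1.9]
width: 13.1
```

Request:
carry_out(
  series=[
    [[-1.05, -2.06, -0.18, 0, -0.023, 0, 0.8], [-2.16, -4.23, -0.37, 0, -0.048, 0, 0.8], [-3.32, -6.51, -0.57, 0, -0.073, 0, 0.8], [-4.43, -8.68, -0.75, 0, -0.098, 0, 0.8], [-5.49, -10.74, -0.93, 0, -0.121, 0, 0.8]],
  ],
)

```text
clock: 3.8
eef_pos: [658.9, 284.6, 208.2]
tool_rot: [-3.141, 0.185, -2.813]
force: [-0.1, 0.1, -1.5]
width: 13.2
```

Request:
carry_out(
  series=[
    [[-0.95, -1.85, -0.05, 0, -0.021, 0, 0.8], [-1.74, -3.37, -0.09, 0, -0.038, 0, 0.8], [-2.3, -4.45, -0.12, 0, -0.05, 0, 0.8], [-2.69, -5.21, -0.14, 0, -0.059, 0, 0.8], [-2.8, -5.43, -0.14, 0, -0.061, 0, 0.8]],
  ],
)

```text
clock: 4.22
eef_pos: [701.6, 244.1, 215.2]
tool_rot: [3.141, 0.246, -2.813]
force: [0.2, 0.1, -2.2]
width: 13.2
```

```bash
python3 - <<'E'
from plan import *
from cell import *
s=read_state();print(s["clock"],s["eef_pos"],s["tool_rot"],s["qpos"].round(2),s["force"].round(1),s["torque"].round(2),s["width"])
d=get_image("scene");crop(d,180,100,340,220,5,"pics/s7.png")
d=get_image("top");crop(d,200,100,350,220,5,"pics/t7.png")
p,r=pose(12,180,14);print(r.as_euler("xyz"))
E
```

```text
4.2167 [701.59047766 244.12056485 215.18435898] [ 3.14071746  0.24563646 -2.81263367] [-0.27  0.67 -0.19  1.52  0.21  0.72  1.36] [ 0.2  0.1 -2.2] [-0.1   0.32 -0.02] 13.225402681568028
[-3.14159265  0.2443461  -2.8099801 ]
```

View pics/s7.png

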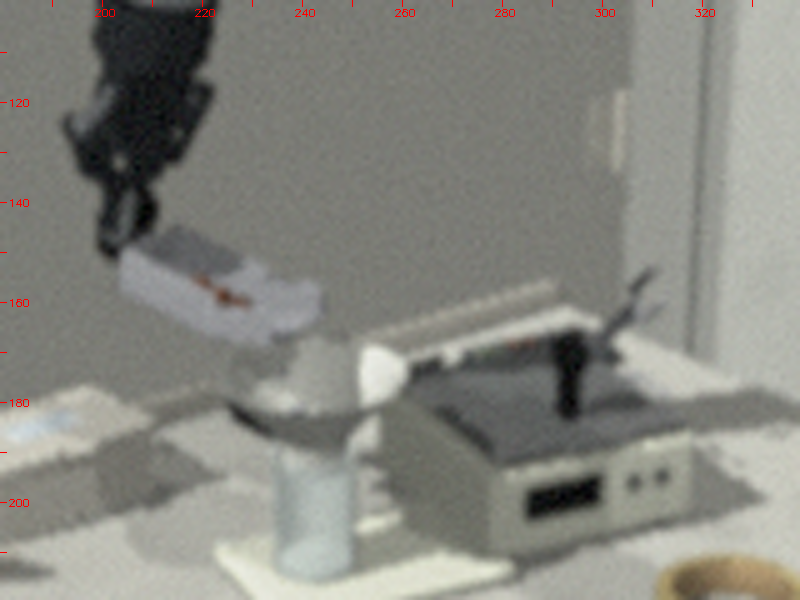

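View pics/t7.png

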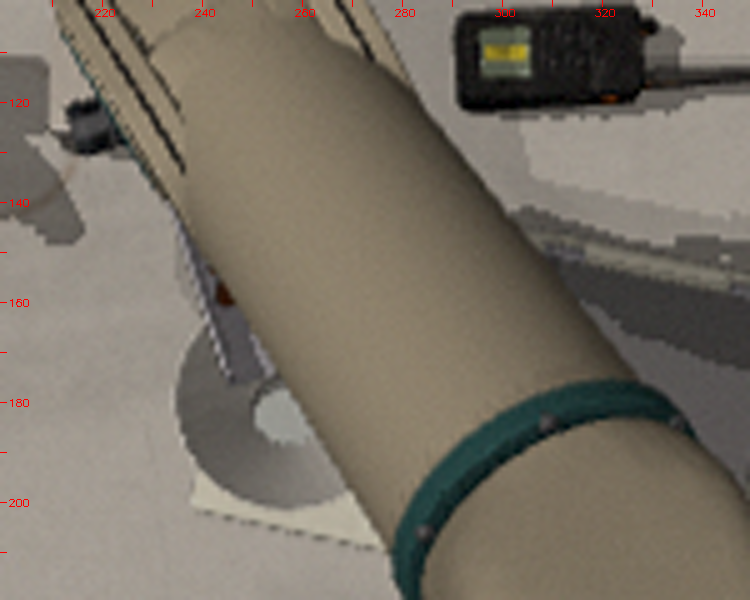

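```bash
python3 - <<'E'
from plan import *
s=dict(np.load("scene0.npz"));t=dict(np.load("top0.npz"))
c=np.r_[FN+12*U,180];l=c+30*np.array([-U[1],U[0],0]);rr=c-30*np.array([-U[1],U[0],0])
print(proj(t,[c,l,rr]).round(1).tolist(),proj(s,[c,l,rr]).round(1).tolist())
# tilt
w=[]
a=pose(12,180,14);fr=None
ts=list(np.linspace(14,50,16))[1:]
way=[pose(12+(8-12)*i/15,180-22*min(1,i/10),t) for i,t in enumerate(ts,1)]
plan(way,0.8)
E
```

```text
[[255.4, 173.2], [244.6, 176.9], [266.3, 169.5]] [[238.4, 164.6], [232.8, 167.6], [243.7, 161.7]]
[[[0.09, 0.0, -0.4, 0.0, -0.042, -0.0, 0.8], [0.21, 0.0, -0.79, 0.0, -0.084, -0.0, 0.8], [0.36, 0.0, -1.18, 0.0, -0.126, -0.0, 0.8], [0.53, 0.0, -1.57, 0.0, -0.168, -0.0, 0.8], [0.73, 0.0, -1.96, 0.0, -0.209, -0.0, 0.8]]]
[[[0.14, 0.0, -0.41, 0.0, -0.042, -0.0, 0.8], [0.3, 0.0, -0.83, 0.0, -0.084, -0.0, 0.8], [0.49, 0.0, -1.24, 0.0, -0.126, -0.0, 0.8], [0.7, 0.0, -1.65, 0.0, -0.168, -0.0, 0.8], [0.94, 0.0, -2.06, -0.0, -0.21, -0.0, 0.8]]]
[[[0.03, 0.0, -0.62, -0.0, -0.042, -0.0, 0.8], [0.1, 0.0, -1.23, -0.0, -0.084, -0.0, 0.8], [0.19, 0.0, -1.85, -0.0, -0.125, -0.0, 0.8], [0.3, 0.0, -2.46, -0.0, -0.167, -0.0, 0.8], [0.44, 0.0, -3.07, -0.0, -0.209, -0.0, 0.8]]]
cmd [651.8 229.5 268.9]
```

Spout corner pixels agree with the prediction (top: seen (245,176), predicted (244.6,176.9)). Start tipping.

Request:
carry_out(
  series=[
    [[0.09, 0, -0.4, 0, -0.042, 0, 0.8], [0.21, 0, -0.79, 0, -0.084, 0, 0.8], [0.36, 0, -1.18, 0, -0.126, 0, 0.8], [0.53, 0, -1.57, 0, -0.168, 0, 0.8], [0.73, 0, -1.96, 0, -0.209, 0, 0.8]],
  ],
)

```text
clock: 4.73
eef_pos: [688.2, 244.5, 232.9]
tool_rot: [3.138, 0.456, -2.809]
force: [-1.0, 0.9, -3.1]
width: 13.0
```

```bash
python3 - <<'E'
from plan import *
from cell import *
s=read_state();print(s["clock"],s["eef_pos"],s["tool_rot"],s["qpos"].round(2),s["force"].round(1),s["torque"].round(2),s["width"])
d=get_image("scene");crop(d,180,100,340,220,5,"pics/s8.png")
E
```

```text
4.7333 [688.19062428 244.50090504 232.94482893] [ 3.13829878  0.45604563 -2.80902243] [-0.31  0.56 -0.13  1.76  0.27  0.37  1.28] [-1.   0.9 -3.1] [-0.22  0.56 -0.04] 13.024751922407338
```

View pics/s8.png

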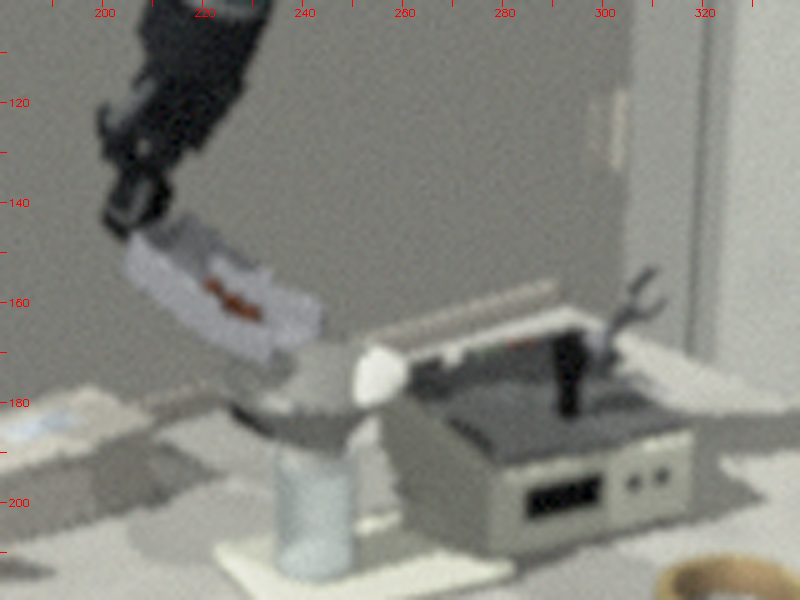

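```bash
cat > kin.py <<'E'
from h import *
import itertools
from scipy.optimize import least_squares
D=[([-1.21580219,0.62935168,0.03841132,1.51835329,-0.02699211,0.99630958,-0.02001883],[265.22,592.75,230.39],[-3.13968787,0,2.72080911]),
([-0.6,0.77,-0.18,1.54,0.17,0.84,1.06],[527.67,414.84,128.97],[3.14018554,7.57331528e-04,-2.80674505]),
([-0.27,0.67,-0.19,1.52,0.21,0.72,1.36],[701.59,244.12,215.18],[3.14071746,0.24563646,-2.81263367]),
([-0.31,0.56,-0.13,1.76,0.27,0.37,1.28],[688.19,244.5,232.94],[3.13829878,0.45604563,-2.80902243])]
def fk(q,x,s):
    h,L1,L2,L3,a1,a2,a3,c1,c7=x
    r=R.from_euler("z",s[0]*q[0]+c1);p=np.array([0,0,h])
    r=r*R.from_euler("y",q[1]);r=r*R.from_euler("z",s[1]*q[2]);p=p+r.apply([a1,0,L1])
    r=r*R.from_euler("y",q[3]);r=r*R.from_euler("z",s[2]*q[4]);p=p+r.apply([a2,0,L2])
    r=r*R.from_euler("y",q[5]);r=r*R.from_euler("z",s[3]*q[6]+c7);p=p+r.apply([a3*0,0,L3])+ (r*R.from_euler("z",-(s[3]*q[6]+c7))).apply([a3,0,0])
    return p,r
def res(x,s):
    o=[]
    for q,p,e in D:
        P,r=fk(q,x,s);o+=list(P-p);o+=list((r*R.from_euler("xyz",e).inv()).as_rotvec()*300)
    return o+list(np.array(x[4:7])*.02)
if __name__=="__main__":
    out=[]
    for s in itertools.product([1,-1],repeat=4):
        if s[0]==1:continue
        for c7 in(0,1.57,3.14,-1.57):
            f=least_squares(res,[330,400,400,300,0,0,0,0,c7],args=(s,));out.append((f.cost,s,f.x))
    out.sort(key=lambda a:a[0])
    for o in out[:3]:print(o[0],o[1],o[2].round(2))
    print(np.round(res(out[0][2],out[0][1]),1))
    np.savez("kin.npz",x=out[0][2],s=out[0][1])
E
python3 kin.py
```

```text
45.070832034664534 (-1, -1, -1, -1) [ 3.5447e+02  5.4884e+02  3.9871e+02  3.4207e+02  5.7000e+00  8.3500e+00
  6.2700e+00 -4.0000e-02  1.5400e+00]
45.070832035020615 (-1, -1, -1, -1) [ 3.5447e+02  5.4884e+02  3.9871e+02  3.4207e+02  5.7000e+00  8.3500e+00
  6.2700e+00 -4.0000e-02  1.5400e+00]
45.07083203539601 (-1, -1, -1, -1) [ 3.5447e+02  5.4884e+02  3.9871e+02  3.4207e+02  5.7000e+00  8.3500e+00
  6.2700e+00 -4.0000e-02  1.5400e+00]
[-1.6  1.7 -1.9  0.   0.  -1.4  0.4 -1.4  3.1  0.5 -1.8 -2.2 -0.3  0.1
 -0.7 -3.2 -2.4  0.1  0.2  0.6 -0.5 -4.3 -4.8  0.1  0.1  0.2  0.1]
```

```bash
cat > feas.py <<'E'
from kin import *
from plan import tool,FN
k=np.load("kin.npz");x,s=k["x"],k["s"]
lo=np.array([-3.06,-.37,-1.25,.18,-1.1,.23,-2.94]);hi=np.array([3.06,2.12,1.32,2.47,4.24,1.98,2.94])
def ppose(phi,sx,sz,t,flip=0):
    a=np.deg2rad(phi);u=np.array([np.cos(a),np.sin(a)]);c,sn=np.cos(np.deg2rad(t)),np.sin(np.deg2rad(t))
    h=np.r_[FN+u*(sx+144*c-20*sn),sz+144*sn+20*c];r=tool(phi+90+180*flip,t,phi);return h+r.apply([0,0,19]),r
def ik(p,r,q0,w=0.02):
    mid=(lo+hi)/2
    def f(q):
        P,Q=fk(q,x,s);return np.r_[(P-p)/10,(Q*r.inv()).as_rotvec()*30,w*(q-q0)]
    b=least_squares(f,np.clip(q0,lo+.06,hi-.06),bounds=(lo+.05,hi-.05));e=f(b.x);return b.x,np.abs(e[:6]).max()
E
python3 - <<'E'
from feas import *
q0=np.array(D[2][0])
rng=np.random.default_rng(0)
for phi in range(-180,180,20):
  best=None
  for flip in(0,1):
    for t in range(6):
        st=q0 if t==0 else rng.uniform(lo,hi)
        if t: st[0]=-.3+rng.normal()*.5
        q,e=ik(*ppose(phi,8,158,48,flip),st,.002)
        if e<.3:
            m=np.minimum(q-lo,hi-q).min()
            if best is None or m>best[0]:best=(m,flip,q.round(2).tolist())
  print(phi,best)
E
```

```text
-180 (np.float64(0.20593655925001886), 1, [-0.1, 0.87, -0.4, 1.32, -0.03, 1.77, 1.09])
-160 (np.float64(0.1390580179395413), 1, [-0.27, 0.86, -0.21, 1.3, 0.09, 1.84, 1.43])
-140 (np.float64(0.20583572042816), 0, [-0.81, 0.94, 0.72, 1.32, -0.11, 1.77, -0.95])
-120 (np.float64(0.390846940602396), 0, [-0.91, 0.92, 0.76, 1.39, 0.03, 1.59, -0.73])
-100 (np.float64(0.6126699086106904), 0, [-0.94, 0.85, 0.65, 1.5, 0.25, 1.37, -0.64])
-80 (np.float64(0.8170533319329025), 0, [-0.9, 0.74, 0.45, 1.64, 0.54, 1.16, -0.64])
-60 (np.float64(0.6763403826248948), 0, [-0.51, 0.64, -0.22, 1.79, 1.08, 1.19, -0.84])
-40 (np.float64(0.5310504987297027), 0, [-0.59, 0.57, -0.08, 1.94, 1.27, 0.9, -0.76])
-20 (np.float64(0.39955740297646036), 1, [-0.49, 0.52, -0.16, 2.07, 1.64, 0.71, 2.34])
0 (np.float64(0.30852161135877854), 0, [0.11, 0.63, -0.89, 2.16, 1.98, 0.87, -0.64])
20 (np.float64(0.2692128924414785), 1, [0.22, 0.61, -0.87, 2.2, 2.3, 0.57, 2.54])
40 (np.float64(0.052103907186213744), 1, [0.16, 0.54, -0.56, 2.18, 3.5, 0.28, 1.67])
60 None
80 (np.float64(0.21993099395249685), 1, [0.45, 0.74, -0.88, 1.91, -0.56, 0.45, 0.12])
100 (np.float64(0.3225646190792889), 1, [0.14, 0.67, -0.38, 1.78, -0.78, 0.94, 0.55])
120 (np.float64(0.593174554944622), 1, [0.16, 0.75, -0.49, 1.63, -0.51, 1.17, 0.56])
140 (np.float64(0.5233184012038001), 1, [-0.02, 0.77, -0.27, 1.5, -0.46, 1.46, 0.79])
160 (np.float64(0.33352299567338317), 1, [-0.1, 0.82, -0.25, 1.39, -0.29, 1.65, 0.97])
```

The wrist joint q6 is close to its 0.23 limit at this heading, and a fitted kinematic model says 48° of tip isn't reachable with the pan at 19°. I'll level the pan, swing it to a heading of about -75° (reachable), and pour from there.

```bash
python3 - <<'E'
from feas import *
q=np.array(D[3][0])
def go(way,name):
    global q
    for i,(p,r) in enumerate(way):
        q,e=ik(p,r,q,.3)
        if i%3==2 or i==len(way)-1:print(name,i,q.round(2),round(e,2))
q0=q.copy()
for phi in(-60,-75,-90):
    q=q0.copy()
    go([ppose(19,10+0*i,175+5*i,26-4*i) for i in range(1,7)],"lvl")
    go([ppose(19+(phi-19)*i/20,10,205,2) for i in range(1,21)],"rot")
    go([ppose(phi,8,205-4.7*i,2+4.6*i) for i in range(1,11)],"tip%d"%phi)
E
```

```text
lvl 2 [-0.26  0.66 -0.21  1.51  0.2   0.75  1.37] 0.0
lvl 5 [-0.27  0.78 -0.22  1.27  0.18  1.07  1.4 ] 0.0
rot 2 [-0.25  0.78 -0.16  1.28  0.14  1.06  1.26] 0.0
rot 5 [-0.24  0.76 -0.11  1.3   0.1   1.05  1.12] 0.0
rot 8 [-0.23  0.74 -0.05  1.34  0.06  1.03  0.98] 0.0
rot 11 [-0.23  0.71  0.    1.4   0.02  1.    0.84] 0.0
rot 14 [-0.23  0.68  0.06  1.46 -0.01  0.97  0.7 ] 0.0
rot 17 [-0.24  0.65  0.12  1.54 -0.05  0.94  0.55] 0.0
rot 19 [-0.26  0.63  0.16  1.59 -0.08  0.92  0.45] 0.0
tip-60 2 [-0.5   0.59  0.32  1.67  0.12  0.83  0.21] 0.0
tip-60 5 [-0.78  0.61  0.51  1.73  0.32  0.78 -0.06] 0.0
tip-60 8 [-1.03  0.7   0.68  1.77  0.48  0.79 -0.31] 0.0
tip-60 9 [-1.11  0.75  0.73  1.78  0.52  0.8  -0.38] 0.0
lvl 2 [-0.26  0.66 -0.21  1.51  0.2   0.75  1.37] 0.0
lvl 5 [-0.27  0.78 -0.22  1.27  0.18  1.07  1.4 ] 0.0
rot 2 [-0.25  0.77 -0.15  1.28  0.13  1.06  1.24] 0.0
rot 5 [-0.24  0.75 -0.09  1.32  0.09  1.04  1.07] 0.0
rot 8 [-0.23  0.73 -0.02  1.37  0.04  1.01  0.9 ] 0.0
rot 11 [-0.23  0.69  0.05  1.45 -0.    0.98  0.73] 0.0
rot 14 [-0.24  0.65  0.12  1.53 -0.05  0.94  0.56] 0.0
ro
[... 353 characters left out ...]
6 -0.21  1.51  0.2   0.75  1.37] 0.0
lvl 5 [-0.27  0.78 -0.22  1.27  0.18  1.07  1.4 ] 0.0
rot 2 [-0.25  0.77 -0.14  1.29  0.13  1.06  1.21] 0.0
rot 5 [-0.23  0.75 -0.07  1.33  0.07  1.03  1.02] 0.0
rot 8 [-0.23  0.71  0.01  1.41  0.02  1.    0.82] 0.0
rot 11 [-0.24  0.67  0.09  1.5  -0.03  0.96  0.62] 0.0
rot 14 [-0.26  0.62  0.17  1.61 -0.09  0.91  0.41] 0.0
rot 17 [-0.31  0.57  0.26  1.72 -0.13  0.87  0.19] 0.0
rot 19 [-0.35  0.54  0.31  1.79 -0.17  0.84  0.04] 0.0
tip-90 2 [-0.6   0.57  0.46  1.74  0.04  0.92 -0.22] 0.0
tip-90 5 [-0.8   0.65  0.57  1.68  0.19  1.04 -0.41] 0.0
tip-90 8 [-0.94  0.77  0.64  1.6   0.29  1.19 -0.54] 0.0
tip-90 9 [-0.98  0.82  0.66  1.57  0.32  1.24 -0.57] 0.0
```

```bash
python3 - <<'E'
from plan import *
from feas import ppose
p,r=pose(12-4/3,169,26);print(p)
save(p,r)
way=[ppose(19,11,169+36*i/6,26-24*i/6) for i in range(1,7)]
n=19
way+=[ppose(19-94*(.5-.5*np.cos(np.pi*i/n)),11,205,2) for i in range(1,n+1)]
plan(way,0.8)
E
```

```text
[689.54605457 242.46710282 233.02423918]
[[[-0.26, 0.0, 0.48, 0.0, 0.07, 0.0, 0.8], [-0.43, -0.0, 0.94, 0.0, 0.14, 0.0, 0.8], [-0.53, 0.0, 1.39, 0.0, 0.209, 0.0, 0.8], [-0.55, 0.0, 1.83, 0.0, 0.279, 0.0, 0.8], [-0.51, -0.0, 2.25, 0.0, 0.349, 0.0, 0.8]]]
[[[-0.04, 0.0, 0.41, 0.0, 0.07, 0.0, 0.8], [-0.03, -0.17, 0.41, 0.001, 0.07, 0.011, 0.8], [-0.02, -0.69, 0.41, 0.003, 0.07, 0.044, 0.8], [0.04, -1.53, 0.4, 0.007, 0.07, 0.099, 0.8], [0.19, -2.67, 0.38, 0.012, 0.07, 0.173, 0.8]]]
[[[0.07, -1.42, 0.0, 0.003, -0.0, 0.091, 0.8], [0.31, -3.05, -0.01, 0.007, -0.0, 0.198, 0.8], [0.78, -4.84, -0.02, 0.011, -0.0, 0.317, 0.8], [1.52, -6.68, -0.05, 0.016, -0.0, 0.445, 0.8], [2.53, -8.48, -0.08, 0.02, -0.0, 0.579, 0.8]]]
[[[0.14, -2.09, -0.01, 0.005, -0.0, 0.135, 0.8], [0.56, -4.12, -0.02, 0.009, -0.0, 0.269, 0.8], [1.2, -5.99, -0.05, 0.014, -0.0, 0.397, 0.8], [2.02, -7.65, -0.08, 0.018, -0.0, 0.516, 0.8], [2.91, -9.04, -0.11, 0.022, -0.0, 0.623, 0.8]]]
[[[0.06, -1.42, 0.0, 0.003, -0.0, 0.091, 0.8], [0.21, -2.56, -0.0, 0.005, -0.0, 0.166, 0.8], [0.37, -3.38, -0.01, 0.007, -0.0, 0.22, 0.8], [0.49, -3.88, -0.01, 0.008, -0.0, 0.253, 0.8], [0.54, -4.05, -0.01, 0.009, -0.0, 0.264, 0.8]]]
cmd [597.6  47.4 211. ]
```

```bash
python3 - <<'E'
from plan import *
from feas import ppose
p,r=pose(12-4/3,169,26)
save(p,r)
way=[ppose(19,11,169+36*i/6,26-24*i/6) for i in range(1,7)]
n=24
way+=[ppose(19-94*(.5-.5*np.cos(np.pi*i/n)),11,205,2) for i in range(1,n+1)]
plan(way,0.8)
E
```

```text
[[[-0.26, 0.0, 0.48, 0.0, 0.07, 0.0, 0.8], [-0.43, -0.0, 0.94, 0.0, 0.14, 0.0, 0.8], [-0.53, 0.0, 1.39, 0.0, 0.209, 0.0, 0.8], [-0.55, 0.0, 1.83, 0.0, 0.279, 0.0, 0.8], [-0.51, -0.0, 2.25, 0.0, 0.349, 0.0, 0.8]]]
[[[-0.04, 0.0, 0.41, 0.0, 0.07, 0.0, 0.8], [-0.03, -0.11, 0.41, 0.0, 0.07, 0.007, 0.8], [-0.03, -0.43, 0.41, 0.002, 0.07, 0.028, 0.8], [-0.01, -0.97, 0.4, 0.004, 0.07, 0.062, 0.8], [0.06, -1.7, 0.4, 0.008, 0.07, 0.11, 0.8]]]
[[[0.03, -0.92, -0.0, 0.002, -0.0, 0.059, 0.8], [0.13, -2.01, -0.01, 0.004, -0.0, 0.13, 0.8], [0.34, -3.24, -0.01, 0.007, -0.0, 0.211, 0.8], [0.69, -4.58, -0.03, 0.01, -0.0, 0.3, 0.8], [1.2, -5.98, -0.04, 0.013, -0.0, 0.396, 0.8]]]
[[[0.08, -1.57, -0.01, 0.004, -0.0, 0.101, 0.8], [0.33, -3.18, -0.02, 0.008, -0.0, 0.207, 0.8], [0.75, -4.78, -0.03, 0.011, -0.0, 0.314, 0.8], [1.35, -6.33, -0.05, 0.015, -0.0, 0.421, 0.8], [2.09, -7.78, -0.08, 0.019, -0.0, 0.526, 0.8]]]
[[[0.08, -1.57, -0.0, 0.003, -0.0, 0.101, 0.8], [0.3, -3.04, -0.01, 0.007, -0.0, 0.198, 0.8], [0.63, -4.38, -0.02, 0.01, -0.0, 0.287, 0.8], [1.03, -5.57, -0.03, 0.012, -0.0, 0.367, 0.8], [1.46, -6.57, -0.05, 0.015, -0.0, 0.438, 0.8]]]
[[[0.03, -0.93, 0.0, 0.002, -0.0, 0.06, 0.8], [0.09, -1.66, -0.0, 0.004, -0.0, 0.107, 0.8], [0.16, -2.19, -0.0, 0.005, -0.0, 0.141, 0.8], [0.21, -2.51, -0.0, 0.006, -0.0, 0.162, 0.8], [0.22, -2.62, -0.0, 0.006, -0.0, 0.169, 0.8]]]
cmd [597.6  47.4 211. ]
```

Request:
carry_out(
  series=[
    [[-0.26, 0, 0.48, 0, 0.07, 0, 0.8], [-0.43, 0, 0.94, 0, 0.14, 0, 0.8], [-0.53, 0, 1.39, 0, 0.209, 0, 0.8], [-0.55, 0, 1.83, 0, 0.279, 0, 0.8], [-0.51, 0, 2.25, 0, 0.349, 0, 0.8]],
  ],
)

```text
clock: 5.2
eef_pos: [702.9, 249.0, 215.4]
tool_rot: [3.138, 0.103, -2.809]
force: [0.9, -0.1, -2.4]
width: 13.2
```

Request:
carry_out(
  series=[
    [[-0.04, 0, 0.41, 0, 0.07, 0, 0.8], [-0.03, -0.11, 0.41, 0, 0.07, 0.007, 0.8], [-0.03, -0.43, 0.41, 0.002, 0.07, 0.028, 0.8], [-0.01, -0.97, 0.4, 0.004, 0.07, 0.062, 0.8], [0.06, -1.7, 0.4, 0.008, 0.07, 0.11, 0.8]],
  ],
)

```text
clock: 5.62
eef_pos: [707.8, 231.4, 211.2]
tool_rot: [3.14, 0.036, -2.923]
force: [-0.3, 0.3, -2.7]
width: 12.8
```

Request:
carry_out(
  series=[
    [[0.03, -0.92, 0, 0.002, 0, 0.059, 0.8], [0.13, -2.01, -0.01, 0.004, 0, 0.13, 0.8], [0.34, -3.24, -0.01, 0.007, 0, 0.211, 0.8], [0.69, -4.58, -0.03, 0.01, 0, 0.3, 0.8], [1.2, -5.98, -0.04, 0.013, 0, 0.396, 0.8]],
  ],
)

```text
clock: 6.03
eef_pos: [709.4, 169.1, 211.7]
tool_rot: [3.138, 0.036, 2.96]
force: [0.4, -0.1, -2.2]
width: 13.1
```

```bash
python3 - <<'E'
from cell import *
s=read_state();print(s["clock"],s["eef_pos"],s["tool_rot"],s["qpos"].round(2),s["force"].round(1))
E
```

```text
6.0333 [709.4346554  169.12669185 211.65430823] [3.13848729 0.03621628 2.96034287] [-0.24  0.75 -0.08  1.32  0.08  1.04  1.06] [ 0.4 -0.1 -2.2]
```

Request:
carry_out(
  series=[
    [[0.08, -1.57, -0.01, 0.004, 0, 0.101, 0.8], [0.33, -3.18, -0.02, 0.008, 0, 0.207, 0.8], [0.75, -4.78, -0.03, 0.011, 0, 0.314, 0.8], [1.35, -6.33, -0.05, 0.015, 0, 0.421, 0.8], [2.09, -7.78, -0.08, 0.019, 0, 0.526, 0.8]],
  ],
)

```text
clock: 6.45
eef_pos: [674.9, 95.2, 211.6]
tool_rot: [3.139, 0.035, 2.432]
force: [0.3, -0.2, -2.6]
width: 13.1
```

Request:
carry_out(
  series=[
    [[0.08, -1.57, 0, 0.003, 0, 0.101, 0.8], [0.3, -3.04, -0.01, 0.007, 0, 0.198, 0.8], [0.63, -4.38, -0.02, 0.01, 0, 0.287, 0.8], [1.03, -5.57, -0.03, 0.012, 0, 0.367, 0.8], [1.46, -6.57, -0.05, 0.015, 0, 0.438, 0.8]],
  ],
)

```text
clock: 6.87
eef_pos: [620.6, 54.8, 211.5]
tool_rot: [3.139, 0.034, 1.995]
force: [-0.3, 0.6, -1.6]
width: 13.2
```

Request:
carry_out(
  series=[
    [[0.03, -0.93, 0, 0.002, 0, 0.06, 0.8], [0.09, -1.66, 0, 0.004, 0, 0.107, 0.8], [0.16, -2.19, 0, 0.005, 0, 0.141, 0.8], [0.21, -2.51, 0, 0.006, 0, 0.162, 0.8], [0.22, -2.62, 0, 0.006, 0, 0.169, 0.8]],
  ],
)

```text
clock: 7.28
eef_pos: [596.5, 47.0, 211.2]
tool_rot: [3.14, 0.033, 1.831]
force: [0.8, 0.5, -2.4]
width: 13.6
```

```bash
python3 - <<'E'
from plan import *
from feas import ppose
from cell import *
s=read_state();print(s["clock"],s["eef_pos"],s["tool_rot"],s["qpos"].round(2),s["force"].round(1))
print(load()[1].as_euler("xyz"))
d=get_image("scene");crop(d,180,100,340,220,5,"pics/s9.png")
d=get_image("top");crop(d,200,100,350,220,5,"pics/t9.png")
c=np.r_[ppose(-75,11,205,2)[0]];a=np.deg2rad(-75);u=np.array([np.cos(a),np.sin(a)])
sp=np.r_[FN+11*u,205];n=np.array([-u[1],u[0],0])*30
print(proj(d,[sp,sp+n,sp-n]).round(1).tolist())
E
```

```text
7.2833 [596.54064959  46.96536233 211.21168062] [3.140032   0.03292818 1.83053518] [-0.29  0.58  0.24  1.7  -0.13  0.87  0.25] [ 0.8  0.5 -2.4]
[-3.14137088  0.03478805  1.83302712]
[[261.0, 175.0], [258.0, 163.8], [264.0, 186.3]]
```

View pics/s9.png

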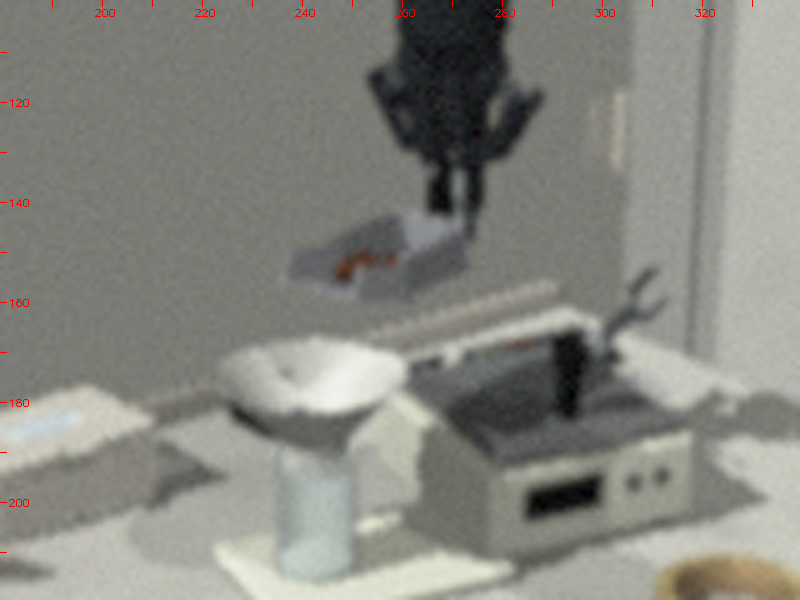

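View pics/t9.png

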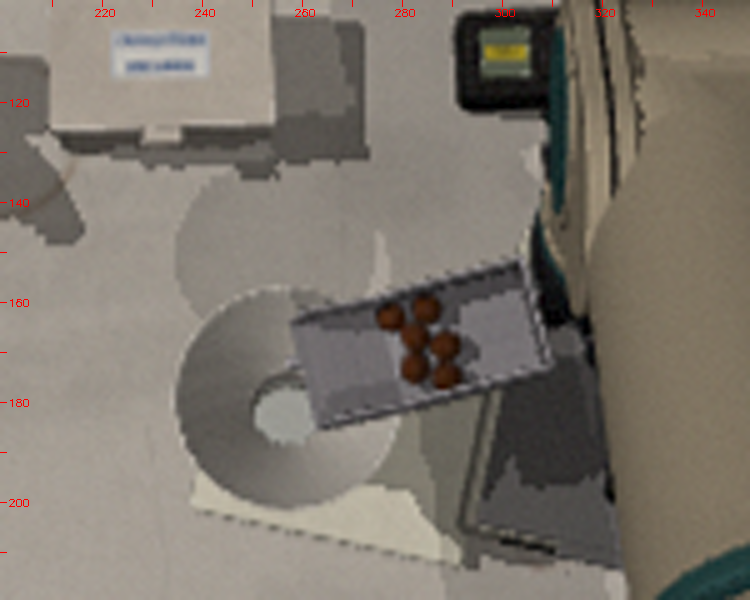

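All six nuts are in the pan, and the spout corners (258,164) and (263,185) match the prediction. Now tip.

```bash
python3 - <<'E'
from plan import *
from feas import ppose
n=9
e=lambda i,n:.5-.5*np.cos(np.pi*i/n)
way=[ppose(-75,11,205-37*e(i,n),2+19*e(i,n)) for i in range(1,n+1)]
way+=[ppose(-75,11-2*i/9,168-6*i/9,21+14*i/9) for i in range(1,10)]
way+=[ppose(-75,9,162-4*i/7,35+15*i/7) for i in range(1,8)]
plan(way,0.8)
E
```

```text
[[[0.01, 0.0, -0.04, -0.0, -0.01, 0.0, 0.8], [0.03, 0.0, -0.13, -0.0, -0.039, 0.0, 0.8], [0.09, 0.0, -0.27, -0.0, -0.083, 0.0, 0.8], [0.21, 0.0, -0.44, -0.0, -0.137, 0.0, 0.8], [0.37, 0.0, -0.62, -0.0, -0.195, 0.0, 0.8]]]
[[[0.17, 0.0, -0.19, -0.0, -0.054, 0.0, 0.8], [0.33, 0.0, -0.34, -0.0, -0.098, 0.0, 0.8], [0.45, 0.0, -0.44, -0.0, -0.127, 0.0, 0.8], [0.5, 0.0, -0.48, -0.0, -0.137, 0.0, 0.8], [0.6, 0.0, -0.8, -0.0, -0.164, 0.0, 0.8]]]
[[[0.05, 0.0, -0.34, -0.0, -0.027, 0.0, 0.8], [0.11, 0.0, -0.68, -0.0, -0.054, 0.0, 0.8], [0.19, 0.0, -1.01, -0.0, -0.081, 0.0, 0.8], [0.28, 0.0, -1.35, -0.0, -0.108, 0.0, 0.8], [0.37, 0.0, -1.68, -0.0, -0.136, 0.0, 0.8]]]
[[[0.06, 0.0, -0.35, 0.0, -0.027, 0.0, 0.8], [0.13, 0.0, -0.69, 0.0, -0.054, 0.0, 0.8], [0.22, 0.0, -1.04, 0.0, -0.081, 0.0, 0.8], [0.3, 0.0, -1.52, 0.0, -0.118, 0.0, 0.8], [0.41, 0.0, -2.01, 0.0, -0.156, 0.0, 0.8]]]
[[[0.05, 0.0, -0.49, 0.0, -0.037, 0.0, 0.8], [0.12, 0.0, -0.98, 0.0, -0.075, 0.0, 0.8], [0.21, 0.0, -1.47, 0.0, -0.112, 0.0, 0.8], [0.32, 0.0, -1.96, 0.0, -0.149, 0.0, 0.8], [0.45, 0.0, -2.45, 0.0, -0.187, 0.0, 0.8]]]
cmd [583.6  99.6 268.9]
```

Request:
carry_out(
  series=[
    [[0.01, 0, -0.04, 0, -0.01, 0, 0.8], [0.03, 0, -0.13, 0, -0.039, 0, 0.8], [0.09, 0, -0.27, 0, -0.083, 0, 0.8], [0.21, 0, -0.44, 0, -0.137, 0, 0.8], [0.37, 0, -0.62, 0, -0.195, 0, 0.8]],
  ],
)

```text
clock: 7.8
eef_pos: [597.1, 50.6, 216.8]
tool_rot: [3.14, 0.231, 1.831]
force: [-0.7, -0.0, -2.0]
width: 13.5
```

Request:
carry_out(
  series=[
    [[0.17, 0, -0.19, 0, -0.054, 0, 0.8], [0.33, 0, -0.34, 0, -0.098, 0, 0.8], [0.45, 0, -0.44, 0, -0.127, 0, 0.8], [0.5, 0, -0.48, 0, -0.137, 0, 0.8], [0.6, 0, -0.8, 0, -0.164, 0, 0.8]],
  ],
)

```text
clock: 8.22
eef_pos: [594.5, 58.3, 222.8]
tool_rot: [3.141, 0.393, 1.832]
force: [0.5, -0.7, -2.1]
width: 13.2
```

Request:
carry_out(
  series=[
    [[0.05, 0, -0.34, 0, -0.027, 0, 0.8], [0.11, 0, -0.68, 0, -0.054, 0, 0.8], [0.19, 0, -1.01, 0, -0.081, 0, 0.8], [0.28, 0, -1.35, 0, -0.108, 0, 0.8], [0.37, 0, -1.68, 0, -0.136, 0, 0.8]],
  ],
)

```text
clock: 8.63
eef_pos: [592.3, 68.1, 237.2]
tool_rot: [3.14, 0.529, 1.831]
force: [-0.6, -0.0, -2.8]
width: 13.4
```

```bash
python3 - <<'E'
from plan import *
from cell import *
s=read_state();print(s["clock"],s["eef_pos"],s["tool_rot"],s["qpos"].round(2),s["force"].round(1))
d=get_image("scene");crop(d,180,100,340,220,5,"pics/s10.png")
d=get_image("top");crop(d,200,100,350,220,5,"pics/t10.png")
E
```

```text
8.6333 [592.29792543  68.05268749 237.17903137] [3.1399029  0.52851513 1.83133037] [-0.8   0.66  0.57  1.73  0.25  0.88 -0.23] [-0.6 -0.  -2.8]
```

View pics/s10.png

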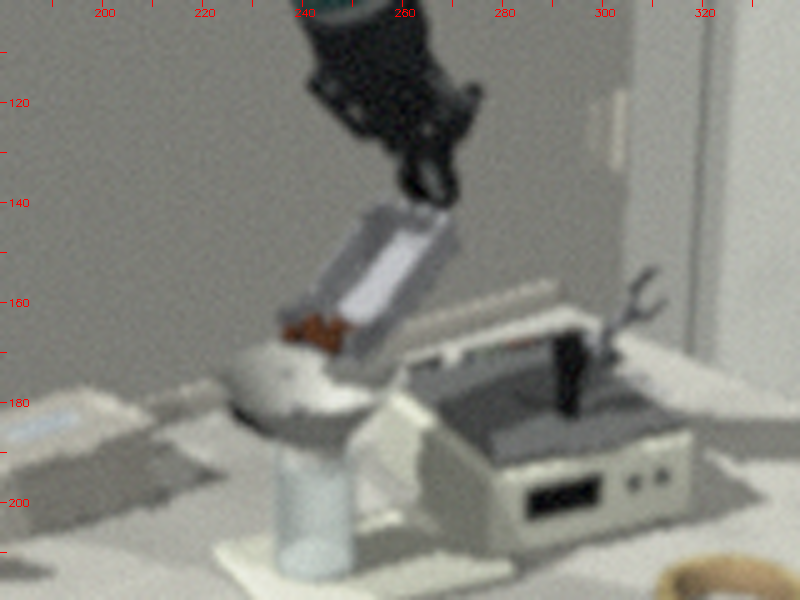

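View pics/t10.png

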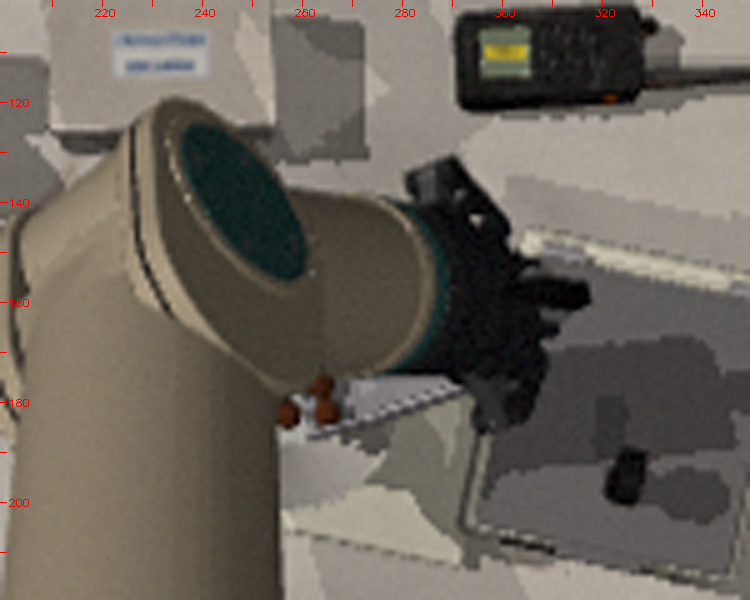

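Nuts are gathered at the spout, over the funnel, around scene (242,166). I'll continue.

Request:
carry_out(
  series=[
    [[0.06, 0, -0.35, 0, -0.027, 0, 0.8], [0.13, 0, -0.69, 0, -0.054, 0, 0.8], [0.22, 0, -1.04, 0, -0.081, 0, 0.8], [0.3, 0, -1.52, 0, -0.118, 0, 0.8], [0.41, 0, -2.01, 0, -0.156, 0, 0.8]],
  ],
)

```text
clock: 9.15
eef_pos: [588.5, 81.5, 252.7]
tool_rot: [3.14, 0.686, 1.831]
force: [-0.9, 0.9, -2.5]
width: 13.3
```

Request:
carry_out(
  series=[
    [[0.05, 0, -0.49, 0, -0.037, 0, 0.8], [0.12, 0, -0.98, 0, -0.075, 0, 0.8], [0.21, 0, -1.47, 0, -0.112, 0, 0.8], [0.32, 0, -1.96, 0, -0.149, 0, 0.8], [0.45, 0, -2.45, 0, -0.187, 0, 0.8]],
  ],
)

```text
clock: 9.57
eef_pos: [583.5, 100.4, 268.6]
tool_rot: [3.14, 0.874, 1.832]
force: [0.4, -0.2, -1.5]
width: 13.4
```

Request:
carry_out(
  series=[
    [[0, 0, 0, 0, 0, 0, 0.8], [0, 0, 0, 0, 0, 0, 0.8], [0, 0, 0, 0, 0, 0, 0.8], [0, 0, 0, 0, 0, 0, 0.8], [0, 0, 0, 0, 0, 0, 0.8]],
  ],
)

```text
clock: 9.98
eef_pos: [583.6, 98.5, 268.8]
tool_rot: [3.14, 0.871, 1.83]
force: [0.8, -0.0, -1.3]
width: 13.2
```

```bash
python3 - <<'E'
from plan import *
from cell import *
s=read_state();print(s["clock"],s["eef_pos"],s["tool_rot"],s["qpos"].round(2),s["force"].round(1))
d=get_image("scene");crop(d,180,100,340,220,5,"pics/s11.png")
d=get_image("top");crop(d,200,100,350,220,5,"pics/t11.png")
E
```

```text
9.9833 [583.59285331  98.52365739 268.83511554] [3.13971825 0.8707488  1.82953706] [-1.06  0.81  0.72  1.68  0.41  1.03 -0.45] [ 0.8 -0.  -1.3]
```

View pics/s11.png

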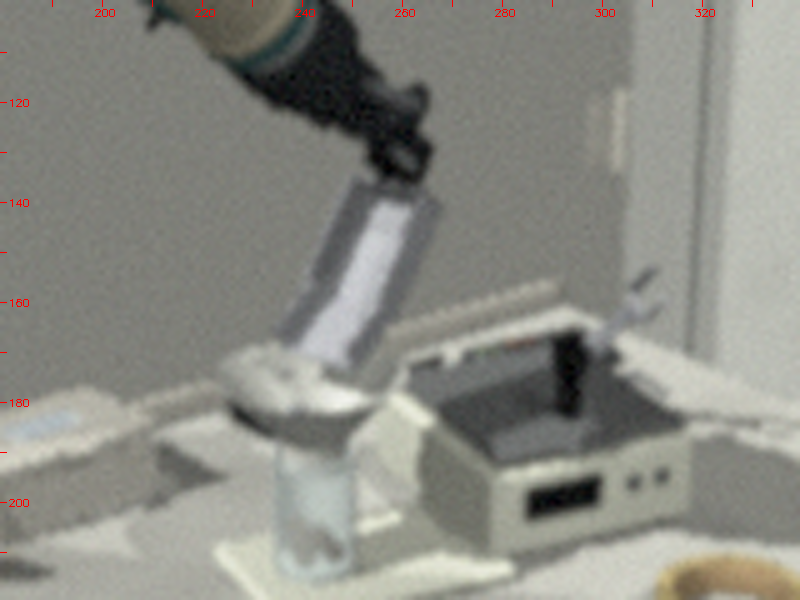

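View pics/t11.png

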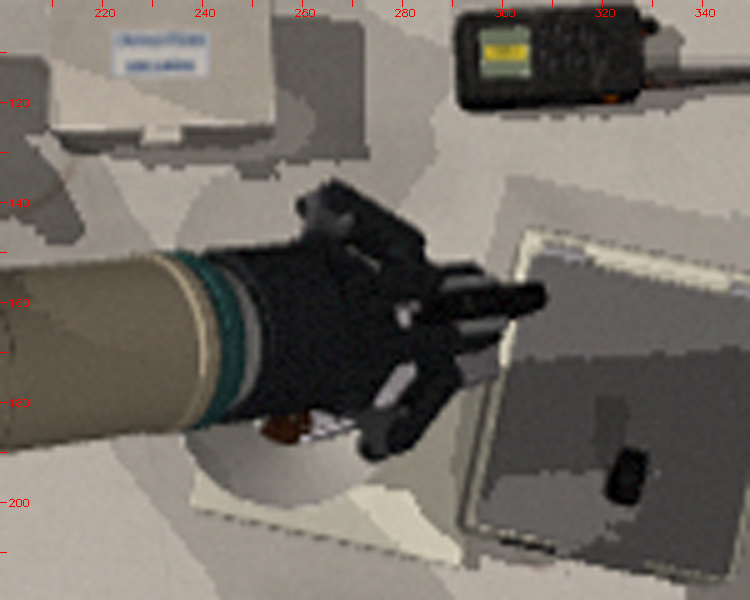

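```bash
cat > place.py <<'E'
from plan import *
from feas import *
e=lambda i,n:.5-.5*np.cos(np.pi*i/n)
def hp(xy,z,phi=-75):  # pan handle centre at xy, underside z
    return np.r_[xy,z+38-19.],tool(phi+90)
way=[ppose(-75,9+12*e(i,12),158+55*e(i,12),50-50*e(i,12)) for i in range(1,13)]
a=way[-1];b=hp([460,335],way[-1][0][2]-19)
way+=[(a[0]+(b[0]-a[0])*e(i,13),tool(15)) for i in range(1,14)]
c=hp([460,335],2)
print(a[0],b[0],c[0])
way+=[(b[0]+(c[0]-b[0])*e(i,10),tool(15)) for i in range(1,11)]
E
python3 - <<'E'
from place import *
q=np.array([-1.06,0.81,0.72,1.68,0.41,1.03,-0.45]);qq=[]
for w in way:
    o=q;q,er=ik(*w,q,.3);qq.append(np.r_[q,er,abs(q-o).max()])
for v in qq[::4]+qq[-1:]:print(v.round(2))
plan(way,0.8)
E
```

```text
[600.20514244  37.62223866 214.        ] [460. 335. 214.] [460. 335.  21.]
[-1.07  0.8   0.72  1.67  0.41  1.03 -0.46  0.    0.01]
[-0.83  0.65  0.59  1.7   0.26  0.92 -0.23  0.    0.09]
[-0.4   0.57  0.33  1.69 -0.07  0.88  0.19  0.    0.1 ]
[-0.27  0.58  0.25  1.68 -0.18  0.9   0.32  0.    0.01]
[-0.45  0.54  0.26  1.76 -0.17  0.86  0.15  0.    0.06]
[-0.72  0.53  0.25  1.79 -0.17  0.85 -0.11  0.    0.06]
[-0.84  0.54  0.25  1.76 -0.17  0.86 -0.24  0.    0.01]
[-0.82  0.63  0.23  1.82 -0.2   0.72 -0.21  0.    0.06]
[-0.77  0.8   0.17  1.86 -0.25  0.51 -0.17  0.    0.04]
[-0.77  0.83  0.16  1.86 -0.25  0.47 -0.17  0.    0.01]
[[[-0.09, 0.0, 0.17, 0.0, 0.015, 0.0, 0.8], [-0.32, 0.0, 0.67, 0.0, 0.059, 0.0, 0.8], [-0.63, 0.0, 1.45, 0.0, 0.128, 0.0, 0.8], [-0.93, 0.0, 2.47, 0.0, 0.218, 0.0, 0.8], [-1.13, 0.0, 3.61, 0.0, 0.324, 0.0, 0.8]]]
[[[-0.43, 0.0, 1.1, 0.0, 0.112, 0.0, 0.8], [-0.67, 0.0, 2.18, -0.0, 0.225, 0.0, 0.8], [-0.73, 0.0, 3.15, -0.0, 0.331, 0.0, 0.8], [-0.67, 0.0, 3.94, -0.0, 0.421, 0.0, 0.8], [-0.54, 0.0, 4.51, -0.0, 0.49, 0.0, 0.8]]]
[[[-0.07, 0.0, 0.36, -0.0, 0.044, 0.0
[... 358 characters left out ...]
17.85, -3.22, 0.01, -0.0, -0.0, 0.0, 0.8]]]
[[[3.45, -0.62, -0.0, -0.0, -0.0, 0.0, 0.8], [6.37, -1.15, -0.0, -0.0, -0.0, 0.0, 0.8], [8.59, -1.55, -0.0, -0.0, -0.0, 0.0, 0.8], [9.97, -1.8, -0.0, -0.0, -0.0, 0.0, 0.8], [10.44, -1.88, -0.0, -0.0, -0.0, 0.0, 0.8]]]
[[[0.0, -0.0, 0.47, -0.0, -0.0, 0.0, 0.8], [0.0, -0.0, 1.84, -0.0, -0.0, 0.0, 0.8], [-0.0, -0.0, 3.98, -0.0, -0.0, 0.0, 0.8], [-0.0, -0.0, 6.67, -0.0, -0.0, 0.0, 0.8], [-0.0, 0.0, 9.65, -0.0, -0.0, 0.0, 0.8]]]
[[[-0.0, 0.0, 2.98, -0.0, -0.0, 0.0, 0.8], [-0.0, 0.0, 5.67, -0.0, -0.0, 0.0, 0.8], [-0.0, 0.0, 7.81, -0.0, -0.0, 0.0, 0.8], [-0.0, 0.0, 9.18, -0.0, -0.0, 0.0, 0.8], [-0.0, 0.0, 9.65, -0.0, -0.0, 0.0, 0.8]]]
cmd [460. 335.  21.]
```

Request:
carry_out(
  series=[
    [[-0.09, 0, 0.17, 0, 0.015, 0, 0.8], [-0.32, 0, 0.67, 0, 0.059, 0, 0.8], [-0.63, 0, 1.45, 0, 0.128, 0, 0.8], [-0.93, 0, 2.47, 0, 0.218, 0, 0.8], [-1.13, 0, 3.61, 0, 0.324, 0, 0.8]],
  ],
)

```text
clock: 10.5
eef_pos: [592.7, 67.2, 253.6]
tool_rot: [3.14, 0.543, 1.835]
force: [0.5, -1.4, -2.2]
width: 13.1
```

Request:
carry_out(
  series=[
    [[-0.43, 0, 1.1, 0, 0.112, 0, 0.8], [-0.67, 0, 2.18, 0, 0.225, 0, 0.8], [-0.73, 0, 3.15, 0, 0.331, 0, 0.8], [-0.67, 0, 3.94, 0, 0.421, 0, 0.8], [-0.54, 0, 4.51, 0, 0.49, 0, 0.8]],
  ],
)

```text
clock: 10.92
eef_pos: [600.2, 34.7, 219.4]
tool_rot: [3.139, 0.055, 1.828]
force: [0.7, -0.1, -1.6]
width: 13.2
```

```bash
python3 - <<'E'
from plan import *
from cell import *
s=read_state();print(s["clock"],s["eef_pos"],s["qpos"].round(2),s["force"].round(1))
d=get_image("scene");crop(d,215,130,275,220,8,"pics/s12.png")
d=get_image("top");crop(d,220,130,320,210,8,"pics/t12.png");W=world(d)
print(proj(d,[[557.5,197,150],[557.5,197,80],[557.5,197,20]]).round(1).tolist())
E
```

```text
10.9167 [600.24009744  34.65335619 219.35659366] [-0.3   0.58  0.27  1.69 -0.12  0.88  0.25] [ 0.7 -0.1 -1.6]
[[257.0, 179.1], [257.2, 182.6], [257.4, 185.2]]
```

View pics/s12.png

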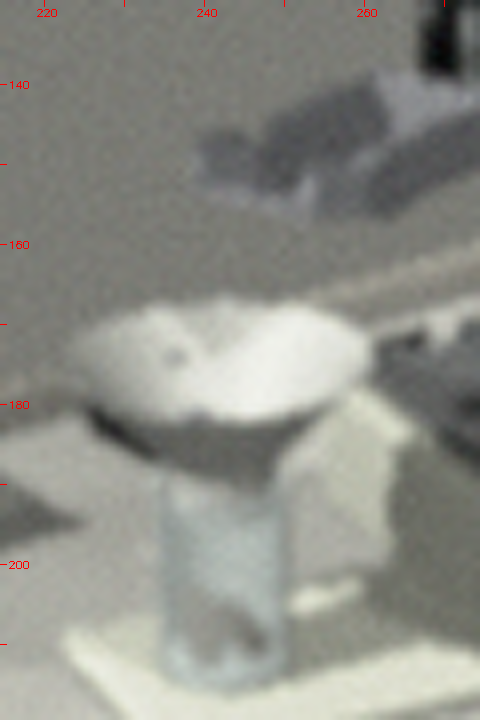

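View pics/t12.png

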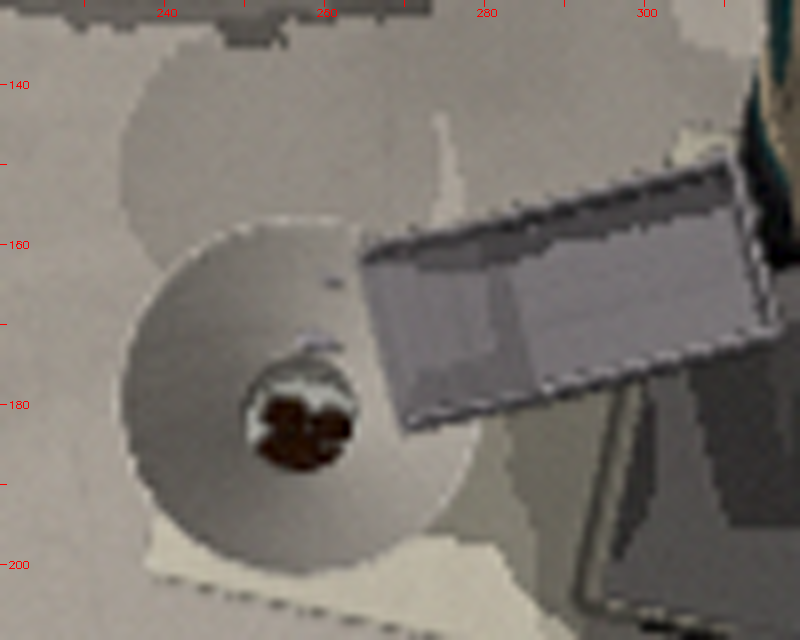

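The pan is empty. The nuts lie at the bottom of the tube (scene about (242,207), top through the throat (257,183)), and the funnel is clear. Now place the pan.

Request:
carry_out(
  series=[
    [[-0.07, 0, 0.36, 0, 0.044, 0, 0.8], [-0.09, 0, 0.48, 0, 0.059, 0, 0.8], [0.38, -0.08, 0.45, 0, 0.059, 0, 0.8], [1.76, -0.33, 0.37, 0, 0.059, 0, 0.8], [3.97, -0.73, 0.24, 0, 0.059, 0, 0.8]],
  ],
)

```text
clock: 11.43
eef_pos: [582.5, 75.0, 213.5]
tool_rot: [3.141, 0.001, 1.831]
force: [0.8, 1.1, -1.4]
width: 13.2
```

Request:
carry_out(
  series=[
    [[2.92, -0.53, 0, 0, 0, 0, 0.8], [6.38, -1.15, 0, 0, 0, 0, 0.8], [10.16, -1.83, 0, 0, 0, 0, 0.8], [14.06, -2.54, 0.01, 0, 0, 0, 0.8], [17.85, -3.22, 0.01, 0, 0, 0, 0.8]],
  ],
)

```text
clock: 11.85
eef_pos: [502.2, 243.3, 213.8]
tool_rot: [3.141, -0.002, 1.836]
force: [0.5, 0.7, -1.7]
width: 13.4
```

Request:
carry_out(
  series=[
    [[3.45, -0.62, 0, 0, 0, 0, 0.8], [6.37, -1.15, 0, 0, 0, 0, 0.8], [8.59, -1.55, 0, 0, 0, 0, 0.8], [9.97, -1.8, 0, 0, 0, 0, 0.8], [10.44, -1.88, 0, 0, 0, 0, 0.8]],
  ],
)

```text
clock: 12.27
eef_pos: [456.7, 339.6, 213.8]
tool_rot: [-3.142, -0.003, 1.84]
force: [-0.6, 0.5, -1.5]
width: 13.5
```

Request:
carry_out(
  series=[
    [[0, 0, 0.47, 0, 0, 0, 0.8], [0, 0, 1.84, 0, 0, 0, 0.8], [0, 0, 3.98, 0, 0, 0, 0.8], [0, 0, 6.67, 0, 0, 0, 0.8], [0, 0, 9.65, 0, 0, 0, 0.8]],
  ],
)

```text
clock: 12.68
eef_pos: [462.0, 333.3, 117.2]
tool_rot: [3.138, -0.001, 1.83]
force: [0.6, 0.7, -2.3]
width: 13.1
```

```bash
python3 - <<'E'
from plan import *
from cell import *
s=read_state();print(s["clock"],s["eef_pos"],s["tool_rot"],s["qpos"].round(2),s["force"].round(1))
d=get_image("scene");crop(d,110,130,340,280,3,"pics/s13.png")
E
```

```text
12.6833 [461.98872323 333.31173    117.19715759] [ 3.13804071e+00 -1.04046164e-03  1.82960236e+00] [-0.8   0.67  0.2   1.86 -0.21  0.63 -0.22] [ 0.6  0.7 -2.3]
```

View pics/s13.png

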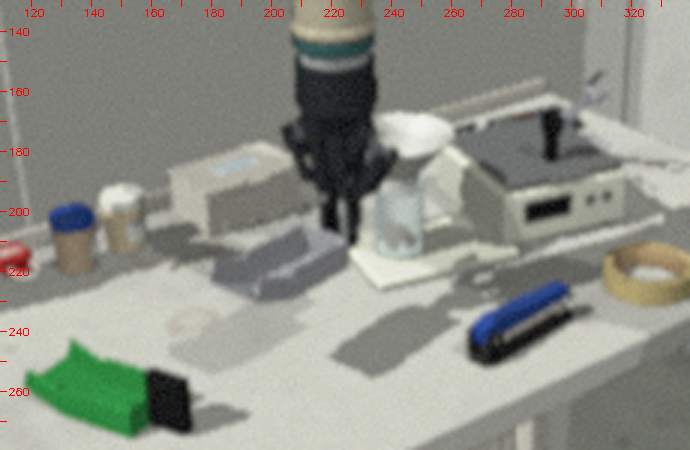

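Request:
carry_out(
  series=[
    [[0, 0, 2.98, 0, 0, 0, 0.8], [0, 0, 5.67, 0, 0, 0, 0.8], [0, 0, 7.81, 0, 0, 0, 0.8], [0, 0, 9.18, 0, 0, 0, 0.8], [0, 0, 9.65, 0, 0, 0, 0.8]],
  ],
)

```text
clock: 13.15
eef_pos: [460.0, 332.5, 21.2]
tool_rot: [-3.138, 0.001, 1.829]
force: [-10.4, -8.2, 53.0]
width: 13.0
```

Request:
carry_out(
  series=[
    [[0, 0, 0.05, 0, 0, 0, 0.8], [0, 0, 0.1, 0, 0, 0, 0.8], [0, 0, 0.1, 0, 0, 0, 0.8]],
  ],
)

```text
clock: 13.4
eef_pos: [460.5, 332.9, 21.4]
tool_rot: [-3.141, -0.0, 1.83]
force: [-2.8, -2.6, 7.6]
width: 13.4
```

```bash
python3 - <<'E'
from plan import *
from cell import *
s=read_state();print(s["clock"],s["eef_pos"],s["tool_rot"],s["force"].round(1),s["torque"].round(2))
d=get_image("scene");crop(d,150,180,290,260,5,"pics/s14.png")
E
```

```text
13.4 [460.47955291 332.86509618  21.41209259] [-3.14066058e+00 -2.19005421e-05  1.83008007e+00] [-2.8 -2.6  7.6] [-0.78  0.67 -0.04]
```

View pics/s14.png

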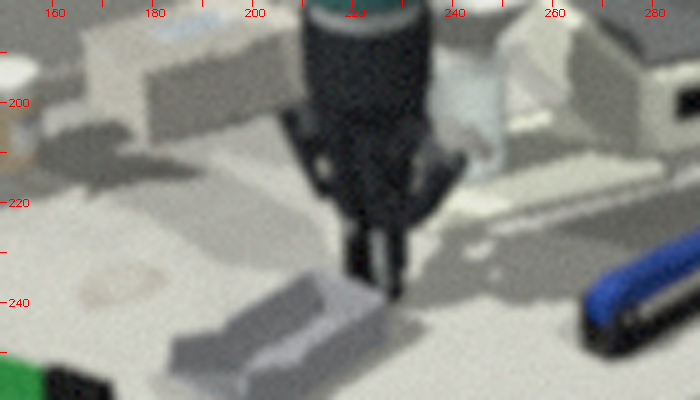

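Request:
carry_out(
  series=[
    [[0, 0, 0, 0, 0, 0, 2.5], [0, 0, 0, 0, 0, 0, 5], [0, 0, 0, 0, 0, 0, 7], [0, 0, 0, 0, 0, 0, 7], [0, 0, 0, 0, 0, 0, 7]],
  ],
)

```text
clock: 13.87
eef_pos: [460.4, 335.3, 19.9]
tool_rot: [3.141, -0.002, 1.832]
force: [-0.1, 0.4, 0.8]
width: 69.8
```

Request:
carry_out(
  series=[
    [[0, 0, -1.0, 0, 0, 0, 7], [0, 0, -3.5, 0, 0, 0, 7], [0, 0, -7, 0, 0, 0, 7], [0, 0, -11, 0, 0, 0, 7], [0, 0, -15, 0, 0, 0, 7]],
  ],
)

```text
clock: 14.28
eef_pos: [459.5, 334.6, 171.7]
tool_rot: [-3.141, -0.001, 1.832]
force: [0.9, 1.8, -0.5]
width: 69.8
```

```bash
python3 - <<'E'
from plan import *
from feas import *
import cell
s=cell.read_state();print(s["clock"],s["eef_pos"],s["tool_rot"],s["force"].round(1),s["width"],s["qpos"].round(2))
d=cell.get_image("scene");crop(d,110,150,340,280,3,"pics/s15.png")
save([460,335,170],tool(15))
# go to hover above lid disc
e=lambda i,n:.5-.5*np.cos(np.pi*i/n)
b=np.array([518,12,215.])
p0=np.array([460,335,170.]);m=np.array([440,200,245.])
q=s["qpos"];way=[]
n=19
for i in range(1,n+1):
    t=e(i,n);p=p0+(b-p0)*t+np.array([-40,0,50])*np.sin(np.pi*t)
    way.append((p,tool(15+63.5*t)))
for i,w in enumerate(way):
    o=q;q,er=ik(*w,q,.3)
    if i%4==2 or i==n-1:print(w[0].round(0),q.round(2),round(er,2),abs(q-o).max().round(3))
plan(way,7.0)
E
```

```text
14.2833 [459.54498377 334.60994054 171.69215707] [-3.14115152e+00 -1.32013705e-03  1.83239321e+00] [ 0.9  1.8 -0.5] 69.75410989304763 [-0.82  0.6   0.23  1.82 -0.19  0.75 -0.24]
[456. 316. 182.] [-0.79  0.56  0.21  1.83 -0.16  0.77 -0.16] 0.0 0.041
[445. 238. 224.] [-0.64  0.43  0.16  1.92 -0.09  0.8   0.16] 0.0 0.102
[459. 134. 244.] [-0.39  0.36  0.09  1.96 -0.05  0.82  0.68] 0.0 0.139
[499.  46. 227.] [-0.15  0.42  0.03  1.93 -0.02  0.8   1.14] 0.0 0.093
[518.  12. 215.] [-0.06  0.46 -0.    1.9   0.    0.79  1.31] 0.0 0.011
[[[-0.2, -0.1, -0.14, 0.0, 0.0, -0.008, 7.0], [-0.8, -0.4, -0.55, 0.0, 0.0, -0.03, 7.0], [-1.78, -0.89, -1.21, 0.0, 0.0, -0.067, 7.0], [-3.11, -1.55, -2.1, 0.0, 0.0, -0.117, 7.0], [-4.77, -2.32, -3.15, 0.0, 0.0, -0.179, 7.0]]]
[[[-1.78, -1.16, -1.13, 0.0, 0.0, -0.072, 7.0], [-3.82, -2.34, -2.23, 0.0, 0.0, -0.153, 7.0], [-6.09, -3.44, -3.18, 0.0, 0.0, -0.239, 7.0], [-8.56, -4.37, -3.87, 0.0, 0.0, -0.329, 7.0], [-11.18, -5.08, -4.24, 0.0, 0.0, -0.421, 7.0]]]
[[[-2.27, -1.52, -0.05, 0.0, 0.0, -0.09, 7.0], [-4.62, -2.82, 0.2, 0.0, 0.0, -0.177, 7.0], [-6.93, -3.93, 0.64, 0.0, 0.0, -0.257, 7.0], [-9.1, -4.84, 1.19, 0.0, 0.0, -0.329, 7.0], [-11.01, -5.59, 1.74, 0.0, 0.0, -0.391, 7.0]]]
[[[-1.23, -1.13, 0.48, 0.0, 0.0, -0.05, 7.0], [-2.14, -1.96, 0.85, 0.0, 0.0, -0.087, 7.0], [-2.69, -2.46, 1.07, 0.0, 0.0, -0.11, 7.0], [-2.88, -2.63, 1.15, 0.0, 0.0, -0.117, 7.0]]]
cmd [518.  12. 215.]
```

View pics/s15.png

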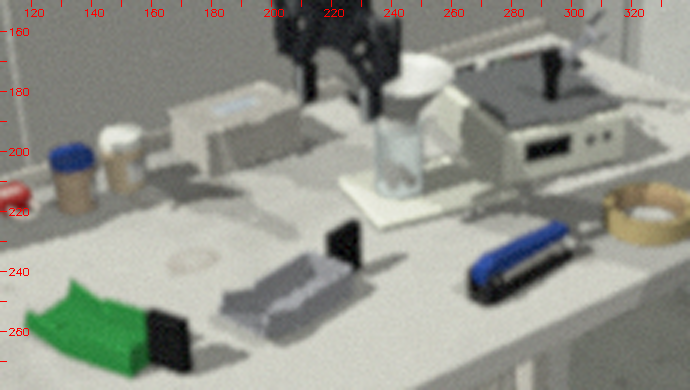

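The pan stands upright and released, with its handle at scene (230,240). I'll move above the lid's disc grip.

Request:
carry_out(
  series=[
    [[-0.2, -0.1, -0.14, 0, 0, -0.008, 7], [-0.8, -0.4, -0.55, 0, 0, -0.03, 7], [-1.78, -0.89, -1.21, 0, 0, -0.067, 7], [-3.11, -1.55, -2.1, 0, 0, -0.117, 7], [-4.77, -2.32, -3.15, 0, 0, -0.179, 7]],
  ],
)

```text
clock: 14.75
eef_pos: [448.2, 281.9, 199.9]
tool_rot: [-3.138, -0.001, 2.017]
force: [0.5, -0.3, 0.2]
width: 70.0
```

Request:
carry_out(
  series=[
    [[-1.78, -1.16, -1.13, 0, 0, -0.072, 7], [-3.82, -2.34, -2.23, 0, 0, -0.153, 7], [-6.09, -3.44, -3.18, 0, 0, -0.239, 7], [-8.56, -4.37, -3.87, 0, 0, -0.329, 7], [-11.18, -5.08, -4.24, 0, 0, -0.421, 7]],
  ],
)

```text
clock: 15.17
eef_pos: [450.1, 158.3, 243.1]
tool_rot: [-3.141, -0.002, 2.439]
force: [0.6, 0.9, -0.2]
width: 70.1
```

Request:
carry_out(
  series=[
    [[-2.27, -1.52, -0.05, 0, 0, -0.09, 7], [-4.62, -2.82, 0.2, 0, 0, -0.177, 7], [-6.93, -3.93, 0.64, 0, 0, -0.257, 7], [-9.1, -4.84, 1.19, 0, 0, -0.329, 7], [-11.01, -5.59, 1.74, 0, 0, -0.391, 7]],
  ],
)

```text
clock: 15.58
eef_pos: [497.8, 43.5, 224.5]
tool_rot: [-3.142, -0.003, 2.827]
force: [1.2, -0.1, -0.7]
width: 69.9
```

Request:
carry_out(
  series=[
    [[-1.23, -1.13, 0.48, 0, 0, -0.05, 7], [-2.14, -1.96, 0.85, 0, 0, -0.087, 7], [-2.69, -2.46, 1.07, 0, 0, -0.11, 7], [-2.88, -2.63, 1.15, 0, 0, -0.117, 7], [-2.88, -2.63, 1.15, 0, 0, -0.117, 7]],
  ],
)

```text
clock: 16.0
eef_pos: [516.9, 11.0, 213.0]
tool_rot: [3.141, -0.003, 2.939]
force: [1.0, -0.4, -0.3]
width: 70.1
```

```bash
python3 - <<'E'
from plan import *
import cell
s=cell.read_state();print(s["clock"],s["eef_pos"],s["tool_rot"],s["force"].round(1),s["width"],s["qpos"].round(2))
print(load()[1].as_euler("xyz"))
d=cell.get_image("scene");crop(d,200,110,340,220,5,"pics/s16.png")
d=cell.get_image("top");crop(d,180,140,380,280,4,"pics/t16.png")
E
```

```text
16.0 [516.90993949  11.01203904 212.99561747] [ 3.1406562  -0.00333501  2.93937028] [ 1.  -0.4 -0.3] 70.10809794470241 [-0.06  0.46 -0.02  1.9   0.01  0.78  1.28]
[3.14159265 0.         2.94059571]
```

View pics/s16.png

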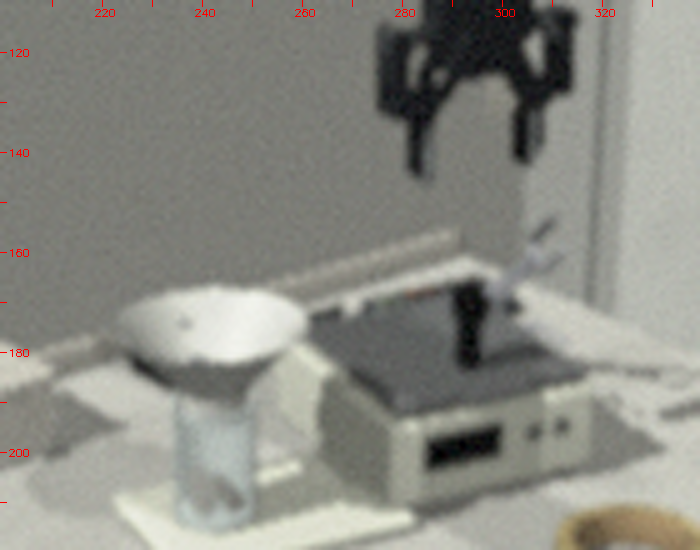

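View pics/t16.png

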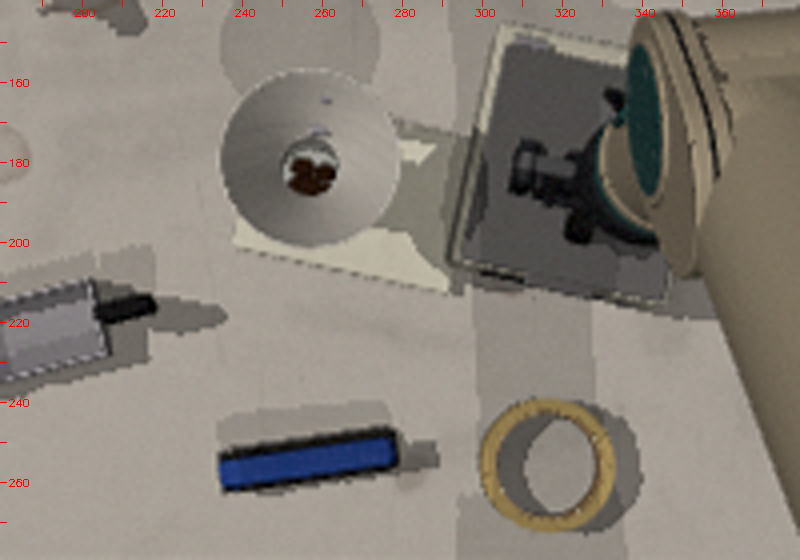

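Jaws straddle the disc (fingers (283,145) and (304,141), disc (293,168)). I'll descend and pinch.

```bash
cat > lid.py <<'E'
from plan import *
from feas import ik
YW=np.deg2rad(-11.5);MX=np.array([np.cos(YW),np.sin(YW)])
def lidpose(a,D=np.array([518,12,129.]),tilt=0):
    H=np.r_[D[:2]+125*MX,D[2]-54];b=np.arctan2(54,125)+a;ρ=np.hypot(54,125)
    g=np.r_[H[:2]-MX*ρ*np.cos(b),H[2]+ρ*np.sin(b)]
    r=tool(78.5,tilt,-11.5);return g+r.apply([0,0,19]),r
E
python3 - <<'E'
from lid import *
q=np.array([-0.06,0.46,-0.02,1.9,0.01,0.78,1.28])
for a in np.arange(0,.81,.2):
    q,e=ik(*lidpose(a),q,.3);print(a,lidpose(a)[0].round(0),q.round(2),round(e,2))
plan(line([518,12,110],tool(78.5),6),7.0)
E
```

```text
0.0 [518.  12. 110.] [-0.05  0.62 -0.02  1.97  0.02  0.55  1.29] 0.0
0.2 [531.   9. 134.] [-0.04  0.6  -0.02  1.93  0.02  0.62  1.3 ] 0.0
0.4 [548.   6. 154.] [-0.04  0.58 -0.02  1.87  0.02  0.69  1.31] 0.0
0.6000000000000001 [569.   2. 171.] [-0.03  0.59 -0.02  1.8   0.02  0.76  1.32] 0.0
0.8 [593.  -3. 183.] [-0.02  0.6  -0.02  1.73  0.02  0.82  1.32] 0.0
[[[-0.0, -0.0, 1.75, 0.0, 0.0, -0.0, 7.0], [-0.0, -0.0, 3.5, 0.0, 0.0, -0.0, 7.0], [-0.0, -0.0, 5.25, 0.0, 0.0, -0.0, 7.0], [-0.0, -0.0, 7.0, 0.0, 0.0, -0.0, 7.0], [-0.0, -0.0, 8.75, 0.0, 0.0, -0.0, 7.0]]]
[[[-0.0, -0.0, 1.75, 0.0, 0.0, -0.0, 7.0]]]
cmd [518.  12. 110.]
```

Request:
carry_out(
  series=[
    [[0, 0, 1.75, 0, 0, 0, 7], [0, 0, 4.0, 0, 0, 0, 7], [0, 0, 6.5, 0, 0, 0, 7], [0, 0, 9.0, 0, 0, 0, 7], [0, 0, 10.5, 0, 0, 0, 7]],
  ],
)

```text
clock: 16.52
eef_pos: [516.4, 13.3, 107.3]
tool_rot: [3.14, -0.003, 2.942]
force: [-0.0, 0.7, 0.7]
width: 69.7
```

Request:
carry_out(
  series=[
    [[0, 0, 0, 0, 0, 0, 4.0], [0, 0, 0, 0, 0, 0, 2.5], [0, 0, 0, 0, 0, 0, 0.8], [0, 0, 0, 0, 0, 0, 0.8], [0, 0, 0, 0, 0, 0, 0.8]],
  ],
)

```text
clock: 16.93
eef_pos: [518.7, 11.4, 110.5]
tool_rot: [3.14, 0.002, 2.94]
force: [-1.4, 3.0, 5.3]
width: 13.5
```

Request:
carry_out(
  series=[
    [[0, 0, 0, 0, 0, 0, 0.8], [0, 0, 0, 0, 0, 0, 0.8]],
  ],
)

```text
clock: 17.1
eef_pos: [518.6, 11.5, 110.5]
tool_rot: [3.14, 0.002, 2.939]
force: [-1.1, -1.8, 6.5]
width: 13.3
```

```bash
python3 - <<'E'
from lid import *
import cell
s=cell.read_state();print(s["clock"],s["eef_pos"],s["tool_rot"],s["force"].round(1),s["width"],s["qpos"].round(2))
d=cell.get_image("scene");crop(d,240,110,340,200,7,"pics/s17.png")
n=15
way=[lidpose(.7*(.5-.5*np.cos(np.pi*i/n))) for i in range(1,n+1)]
plan(way,.8)
E
```

```text
17.1 [518.63689696  11.51048583 110.45499504] [3.13976097e+00 1.54931913e-03 2.93892221e+00] [-1.1 -1.8  6.5] 13.266459653466647 [-0.06  0.62 -0.02  1.99  0.02  0.52  1.27]
[[[-0.04, -0.0, -0.1, 0.0, 0.0, -0.0, 0.8], [-0.17, -0.0, -0.38, 0.0, 0.0, -0.0, 0.8], [-0.39, -0.0, -0.82, 0.0, 0.0, -0.0, 0.8], [-0.71, -0.0, -1.41, 0.0, 0.0, -0.0, 0.8], [-1.13, -0.0, -2.09, 0.0, 0.0, -0.0, 0.8]]]
[[[-0.53, -0.0, -0.75, 0.0, 0.0, -0.0, 0.8], [-1.14, -0.0, -1.5, 0.0, 0.0, -0.0, 0.8], [-1.83, -0.0, -2.22, 0.0, 0.0, -0.0, 0.8], [-2.55, -0.0, -2.88, 0.0, 0.0, -0.0, 0.8], [-3.26, -0.0, -3.45, 0.0, 0.0, -0.0, 0.8]]]
[[[-0.66, -0.0, -0.46, 0.0, 0.0, -0.0, 0.8], [-1.23, -0.0, -0.81, 0.0, 0.0, -0.0, 0.8], [-1.66, -0.0, -1.05, 0.0, 0.0, -0.0, 0.8], [-1.94, -0.0, -1.2, 0.0, 0.0, -0.0, 0.8], [-2.03, -0.0, -1.24, 0.0, 0.0, -0.0, 0.8]]]
cmd [580.9  -0.8 177.8]
```

View pics/s17.png

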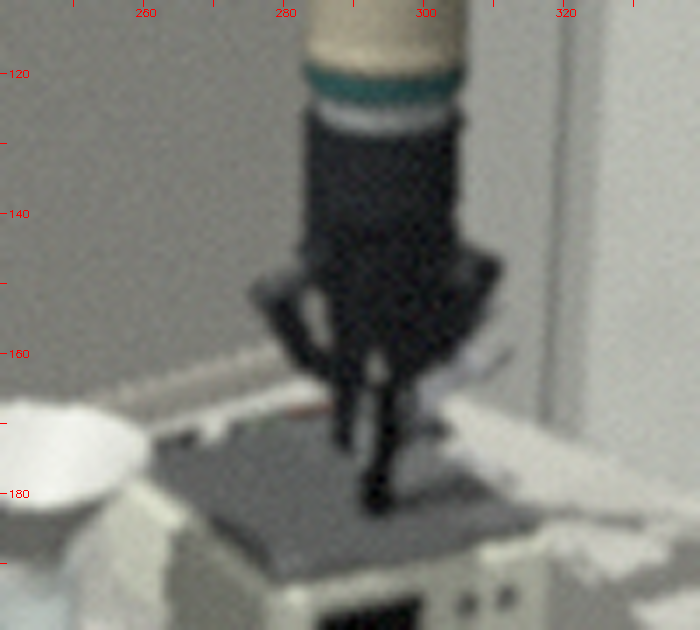

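Request:
carry_out(
  series=[
    [[-0.04, 0, -0.1, 0, 0, 0, 0.8], [-0.17, 0, -0.38, 0, 0, 0, 0.8], [-0.39, 0, -0.82, 0, 0, 0, 0.8], [-0.71, 0, -1.41, 0, 0, 0, 0.8], [-1.13, 0, -2.09, 0, 0, 0, 0.8]],
  ],
)

```text
clock: 17.57
eef_pos: [528.5, 9.4, 129.7]
tool_rot: [3.141, -0.003, 2.94]
force: [2.4, -4.2, -13.6]
width: 13.2
```

Request:
carry_out(
  series=[
    [[-0.53, 0, -0.75, 0, 0, 0, 0.8], [-1.14, 0, -1.5, 0, 0, 0, 0.8], [-1.83, 0, -2.22, 0, 0, 0, 0.8], [-2.55, 0, -2.88, 0, 0, 0, 0.8], [-3.26, 0, -3.45, 0, 0, 0, 0.8]],
  ],
)

```text
clock: 17.98
eef_pos: [558.5, 2.9, 163.8]
tool_rot: [3.141, -0.007, 2.94]
force: [-1.7, -2.5, -13.8]
width: 13.0
```

Request:
carry_out(
  series=[
    [[-0.66, 0, -0.46, 0, 0, 0, 0.8], [-1.23, 0, -0.81, 0, 0, 0, 0.8], [-1.66, 0, -1.05, 0, 0, 0, 0.8], [-1.94, 0, -1.2, 0, 0, 0, 0.8], [-2.03, 0, -1.24, 0, 0, 0, 0.8]],
  ],
)

```text
clock: 18.4
eef_pos: [577.4, -1.2, 176.1]
tool_rot: [-3.141, -0.009, 2.94]
force: [-7.4, -2.7, -10.7]
width: 12.9
```

```bash
python3 - <<'E'
from lid import *
import cell
s=cell.read_state();print(s["clock"],s["eef_pos"],s["tool_rot"],s["force"].round(1),s["width"],s["qpos"].round(2))
d=cell.get_image("scene");np.savez("sL.npz",**d);crop(d,240,110,340,200,7,"pics/s18.png")
d=cell.get_image("top");np.savez("tL.npz",**d);crop(d,280,130,420,230,5,"pics/t18.png")
E
```

```text
18.4 [577.44612896  -1.19259146 176.08753411] [-3.1412875  -0.00873735  2.94033979] [ -7.4  -2.7 -10.7] 12.92622432644645 [-0.03  0.59 -0.02  1.77  0.02  0.78  1.31]
```

View pics/s18.png

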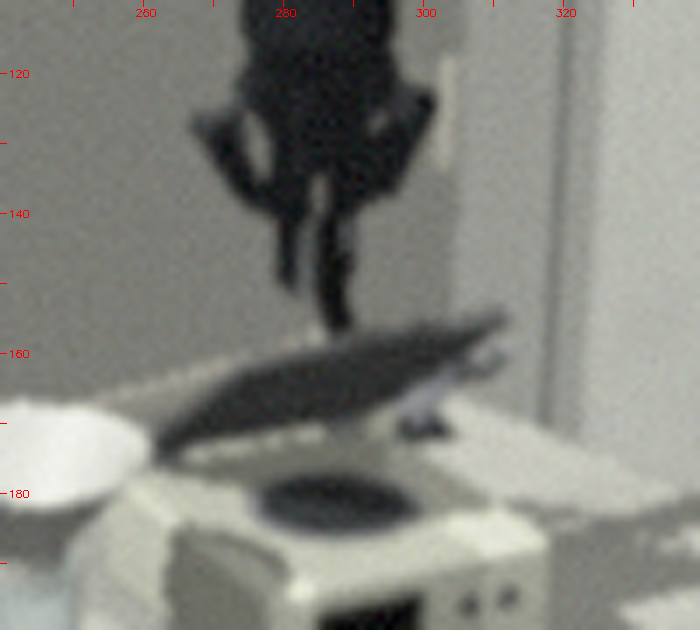

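View pics/t18.png

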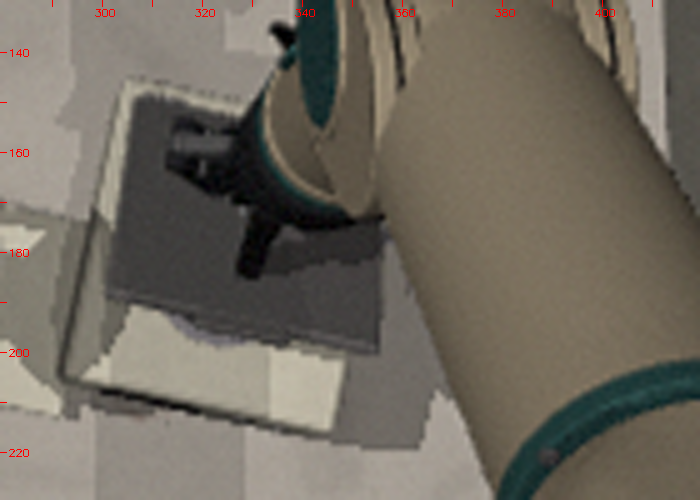

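```bash
cat > ang.py <<'E'
from lid import *
def angs(tf,sf):
    H=np.array([640.5,-12.9]);MY=np.array([-MX[1],MX[0]])
    for f,box in((tf,(300,150,372,199)),(sf,(262,150,310,174))):
        d=dict(np.load(f));W=world(d);W[...,2]+=2.5 if f==tf else 0
        v,u=np.mgrid[:384,:512];m=(u>box[0])&(u<box[2])&(v>box[1])&(v<box[3])&(d["z_map"]>0)
        q=W[m];x=-(q[:,:2]-H)@MX;y=(q[:,:2]-H)@MY;z=q[:,2]-75
        k=(x>15)&(x<125)&(abs(y)<78)&(z>0.35*x)&(z<1.5*x)
        best=None;rng=np.random.default_rng(0);X,Z=x[k],z[k]
        for _ in range(500):
            i,j=rng.integers(len(X),size=2)
            if abs(X[i]-X[j])<25:continue
            a=(Z[j]-Z[i])/(X[j]-X[i]);c=Z[i]-a*X[i];n=(abs(Z-a*X-c)/np.hypot(1,a)<3).sum()
            if best is None or n>best[0]:best=(n,a,c)
        n,a,c=best;kk=abs(Z-a*X-c)/np.hypot(1,a)<4
        M=np.c_[X[kk],Z[kk]];mu=M.mean(0);vv=np.linalg.svd(M-mu,full_matrices=False)[2][0]
        th=np.arctan2(vv[1],vv[0])%np.pi
        print(f,kk.sum(),len(X),"angle",th.round(3),"normal offset from hinge",(-(mu[0])*np.sin(th)+mu[1]*np.cos(th)).round(1))
if __name__=="__main__":
    import sys;angs(*sys.argv[1:3])
E
python3 ang.py tL.npz sL.npz
python3 - <<'E'
from h import *
s=dict(np.load("scene0.npz"));W=world(s)
for p in[(200,300),(60,250),(330,235),(150,240)]:print(W[p[1],p[0]].round(0))
E
```

```text
tL.npz 1232 1292 angle 0.635 normal offset from hinge 9.8
sL.npz 322 374 angle 0.64 normal offset from hinge 0.1
[276. 533.  -2.]
[719. 737.  -0.]
[289.  62.   1.]
[606. 507.   0.]
```

```bash
python3 - <<'E'
from lid import *
H=np.array([640.5,-12.9]);MY=np.array([-MX[1],MX[0]])
for f in("scene0.npz","sL.npz"):
    d=dict(np.load(f));W=world(d);v,u=np.mgrid[:384,:512]
    m=(u>300)&(u<316)&(v>148)&(v<172)&(d["z_map"]>0)
    q=W[m];x=-(q[:,:2]-H)@MX;y=(q[:,:2]-H)@MY;z=q[:,2]-75
    r=np.hypot(x,z);k=(abs(y+100)<14)&(r<130)&(r>30)
    o=np.c_[u[m],v[m],x,y,z,r,np.arctan2(z,x)][k];print(f)
    for a in o[np.argsort(o[:,5])]:print(a.round(2).tolist())
E
```

```text
scene0.npz
[302.0, 165.0, 24.71, -99.72, 19.2, 31.3, 0.66]
[301.0, 165.0, 24.39, -95.58, 19.84, 31.44, 0.68]
[303.0, 166.0, 29.5, -101.17, 16.67, 33.88, 0.51]
[302.0, 164.0, 24.83, -99.46, 23.24, 34.01, 0.75]
[302.0, 166.0, 29.8, -96.63, 17.6, 34.61, 0.53]
[302.0, 163.0, 26.58, -98.15, 28.03, 38.63, 0.81]
[304.0, 165.0, 33.95, -102.44, 21.96, 40.44, 0.57]
[303.0, 165.0, 35.8, -96.91, 23.61, 42.89, 0.58]
[303.0, 164.0, 34.39, -97.64, 26.92, 43.67, 0.66]
[303.0, 162.0, 31.25, -99.3, 33.37, 45.72, 0.82]
[303.0, 163.0, 34.49, -97.39, 30.92, 46.32, 0.73]
[304.0, 163.0, 36.72, -100.27, 31.18, 48.17, 0.7]
[304.0, 164.0, 40.86, -97.77, 29.16, 50.19, 0.62]
[305.0, 163.0, 39.22, -102.97, 31.56, 50.34, 0.68]
[305.0, 164.0, 43.31, -100.49, 29.52, 52.42, 0.6]
[304.0, 161.0, 36.21, -100.22, 38.83, 53.1, 0.82]
[304.0, 162.0, 38.95, -98.63, 36.15, 53.14, 0.75]
[305.0, 162.0, 45.68, -98.55, 38.49, 59.73, 0.7]
[306.0, 163.0, 53.5, -97.92, 37.43, 65.3, 0.61]
[305.0, 161.0, 49.39, -95.94, 44.1, 66.21, 0.73]
[306.0, 162.0, 52.93, -98.11, 41.07, 66.99, 0.66]
[305.0, 160.0, 49.62, -95.6, 48.1, 69.1, 0.77]

[... 3351 characters left out ...]
0, 162.0, 76.04, -99.85, 48.74, 90.31, 0.57]
[311.0, 161.0, 79.53, -101.54, 53.45, 95.82, 0.59]
[310.0, 161.0, 79.18, -97.54, 54.03, 95.86, 0.6]
[309.0, 160.0, 80.5, -92.22, 59.21, 99.93, 0.63]
[311.0, 160.0, 84.86, -97.73, 59.73, 103.77, 0.61]
[309.0, 153.0, 67.47, -99.46, 80.04, 104.69, 0.87]
[310.0, 160.0, 85.87, -92.84, 60.93, 105.29, 0.62]
[312.0, 160.0, 90.63, -98.05, 61.64, 109.61, 0.6]
[310.0, 159.0, 89.38, -90.28, 66.32, 111.3, 0.64]
[311.0, 159.0, 90.69, -93.59, 66.19, 112.28, 0.63]
[313.0, 159.0, 93.36, -100.19, 65.94, 114.3, 0.61]
[312.0, 159.0, 93.87, -95.64, 66.91, 115.27, 0.62]
[311.0, 153.0, 79.88, -99.59, 84.04, 115.95, 0.81]
[310.0, 153.0, 80.2, -95.18, 84.88, 116.78, 0.81]
```

The pointer stands at about 0.635 rad, measured two ways. The fork centre is at about 0.725 (prongs 0.60 and 0.85). I'll raise the lid by about 0.09.

```bash
python3 - <<'E'
from lid import *
plan([lidpose(.7+.09*(.5-.5*np.cos(np.pi*i/4))) for i in range(1,5)],.8)
E
```

```text
[[[-0.16, -0.0, -0.08, 0.0, 0.0, -0.0, 0.8], [-0.55, -0.0, -0.26, 0.0, 0.0, -0.0, 0.8], [-0.95, -0.0, -0.43, 0.0, 0.0, -0.0, 0.8], [-1.12, -0.0, -0.5, 0.0, 0.0, -0.0, 0.8]]]
cmd [591.9  -3.  182.8]
```

Request:
carry_out(
  series=[
    [[-0.16, 0, -0.08, 0, 0, 0, 0.8], [-0.55, 0, -0.26, 0, 0, 0, 0.8], [-0.95, 0, -0.43, 0, 0, 0, 0.8], [-1.12, 0, -0.5, 0, 0, 0, 0.8], [-1.12, 0, -0.5, 0, 0, 0, 0.8]],
  ],
)

```text
clock: 18.92
eef_pos: [588.1, -3.5, 181.1]
tool_rot: [-3.141, -0.009, 2.941]
force: [-7.3, -2.8, -8.7]
width: 13.1
```

Request:
carry_out(
  series=[
    [[0, 0, 0, 0, 0, 0, 0.8], [0, 0, 0, 0, 0, 0, 0.8]],
  ],
)

```text
clock: 19.08
eef_pos: [588.0, -3.5, 181.1]
tool_rot: [-3.141, -0.009, 2.941]
force: [-7.3, -3.1, -9.2]
width: 13.0
```

```bash
python3 - <<'E'
from lid import *
import cell
s=cell.read_state();print(s["clock"],s["eef_pos"],s["tool_rot"],s["force"].round(1),s["width"],s["qd"].round(3))
d=cell.get_image("scene");np.savez("sM.npz",**d);crop(d,280,140,325,180,15,"pics/s19.png");W=world(d)
cv2.imwrite("pics/sfull.png",d["img"])
t=cell.get_image("top");np.savez("tM.npz",**t);cv2.imwrite("pics/tfull.png",t["img"])
H=np.array([640.5,-12.9]);MY=np.array([-MX[1],MX[0]])
v,u=np.mgrid[:384,:512]
m=(u>300)&(u<316)&(v>146)&(v<172)&(d["z_map"]>0)
q=W[m];x=-(q[:,:2]-H)@MX;y=(q[:,:2]-H)@MY;z=q[:,2]-75;r=np.hypot(x,z);k=(y>-108)&(y<-86)&(r<125)&(r>65)
o=np.c_[u[m],v[m],y,r,np.arctan2(z,x)][k]
for a in o[np.argsort(o[:,2])]:print(a.round(2).tolist())
E
python3 ang.py tM.npz sM.npz
```

```text
19.0833 [588.04015109  -3.46104384 181.06453364] [-3.14096781 -0.00885779  2.94084016] [-7.3 -3.1 -9.2] 12.97533477043923 [-0.001 -0.001  0.001  0.002  0.002 -0.001  0.001]
[307.0, 157.0, -104.65, 74.93, 0.88]
[307.0, 158.0, -103.33, 74.3, 0.83]
[311.0, 153.0, -103.07, 110.77, 0.83]
[311.0, 161.0, -101.63, 95.67, 0.59]
[310.0, 154.0, -101.43, 104.96, 0.83]
[309.0, 163.0, -100.81, 80.47, 0.55]
[313.0, 159.0, -100.11, 114.43, 0.61]
[308.0, 156.0, -100.03, 90.36, 0.83]
[310.0, 153.0, -99.82, 109.86, 0.84]
[310.0, 161.0, -99.77, 92.24, 0.61]
[308.0, 155.0, -99.72, 93.37, 0.85]
[308.0, 162.0, -99.45, 77.9, 0.61]
[307.0, 161.0, -99.25, 73.72, 0.68]
[310.0, 162.0, -99.08, 91.58, 0.57]
[308.0, 161.0, -98.62, 81.19, 0.65]
[309.0, 155.0, -98.61, 100.89, 0.81]
[312.0, 160.0, -98.4, 109.05, 0.6]
[306.0, 163.0, -98.06, 65.06, 0.61]
[307.0, 162.0, -98.02, 73.68, 0.63]
[308.0, 163.0, -97.78, 78.83, 0.56]
[309.0, 162.0, -97.64, 87.4, 0.58]
[306.0, 158.0, -97.41, 77.37, 0.82]
[312.0, 159.0, -97.38, 112.51, 0.62]
[309.0, 154.0, -97.33, 105.3, 0.83]
[306.0, 159.0, -97.28, 75.09, 0.78]
[307.0, 163.0, -96.93, 73.59, 0.58]
[306.0, 161.0, -96.31, 72.03, 0.69]
[306.0, 157.0, -95.99, 82.1, 0.84]
[310.0, 157.0, -95.89, 106.49, 0.72]
[307.0, 156.0, -95.41, 91.47, 0.83]
[308.0, 159.0, -95.08, 91.05, 0.7]
[311.0, 160.0, -94.2, 109.45, 0.6]
[307.0, 160.0, -93.99, 84.33, 0.69]
[309.0, 158.0, -93.79, 101.48, 0.7]
[306.0, 160.0, -91.64, 81.76, 0.71]
[309.0, 157.0, -91.05, 107.95, 0.72]
[308.0, 158.0, -90.67, 100.23, 0.71]
[305.0, 161.0, -90.45, 75.1, 0.69]
[307.0, 159.0, -90.12, 92.69, 0.7]
[305.0, 160.0, -87.12, 82.69, 0.71]
[303.0, 161.0, -86.77, 68.25, 0.74]
[304.0, 161.0, -86.34, 75.36, 0.7]
tM.npz 1336 1413 angle 0.714 normal offset from hinge 10.1
sM.npz 506 547 angle 0.729 normal offset from hinge -0.7
```

View pics/s19.png

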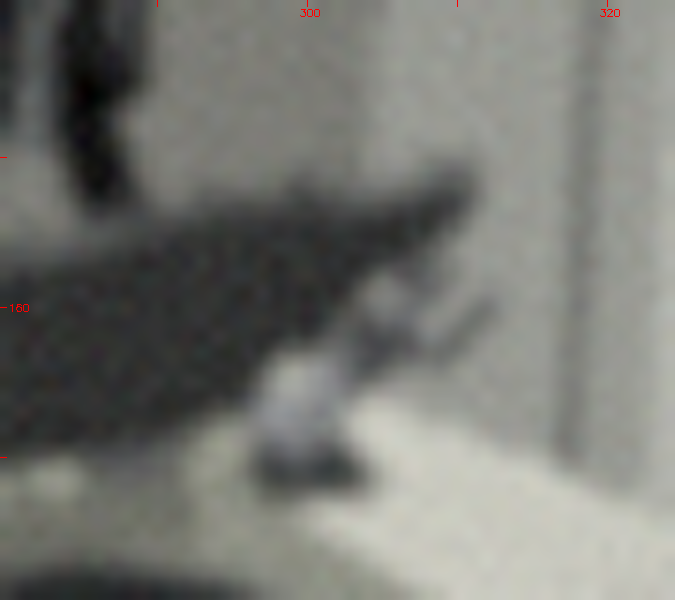

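View pics/tfull.png

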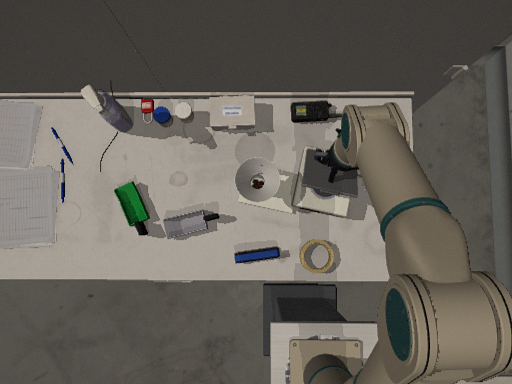

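View pics/sfull.png

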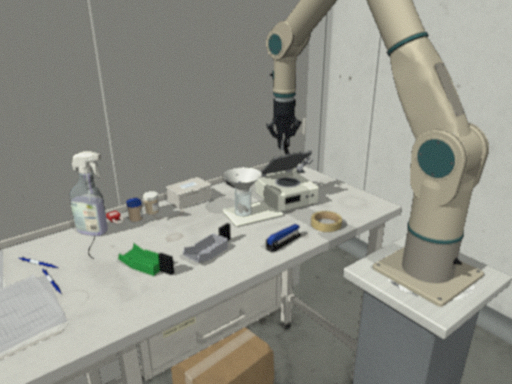

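The pointer is at about 0.705-0.72 and the prong midpoint at about 0.72, which is centred. One last check on the nuts and pan before handing in.

```bash
python3 - <<'E'
from lid import *
d=dict(np.load("sM.npz"));t=dict(np.load("tM.npz"))
a=cv2.resize(d["img"][180:220,225:265],None,fx=9,fy=9,interpolation=cv2.INTER_CUBIC)
b=cv2.resize(t["img"][165:205,237:277],None,fx=9,fy=9,interpolation=cv2.INTER_CUBIC)
cv2.imwrite("pics/n.png",np.hstack([a,b]))
W=world(t);m=(W[...,2]>45)&(W[...,2]<62);m[:,:198]=0;m[:,226:]=0;m[:205]=0;m[228:]=0
print(cv2.minAreaRect(W[m][:,:2].astype(np.float32)),np.median(W[m][:,2])+2.5,m.sum())
hsv=cv2.cvtColor(t["img"],cv2.COLOR_BGR2HSV);mm=((hsv[...,0]<14)&(hsv[...,1]>140)&(hsv[...,2]>25)).astype(np.uint8)
print(cv2.connectedComponentsWithStats(mm)[2][1:])
E
```

```text
((462.072265625, 334.6514587402344), (13.990913391113281, 41.86323928833008), 15.356914520263672) 56.23396782588566 71
[[141  99  13  15 110]
 [320 119   4   2   6]
 [253 180  10   9  42]
 [260 186   2   2   2]]
```

View pics/n.png

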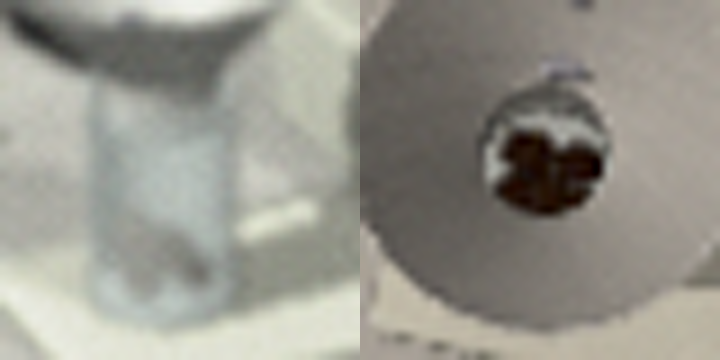

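```bash
python3 - <<'E'
from cell import *
s=read_state();print(s["clock"],s["force"].round(1),s["width"],abs(s["qd"]).max())
print(finish_job())
E
```

```text
19.1833 [-6.7 -2.3 -8.8] 12.99050874464759 0.0013802770561594734
the job is handed in; nothing more can be done
None
```

I tipped all six nuts through the funnel into the tube, set the pan down upright and let go, and handed in at 19.2 s while holding the lid at the fork. The hand-in reported no verdict.

**Last checks**
- **Nuts:** a brown cluster shows at the tube floor in both views. The pan and funnel are empty and I saw no stray nuts. I could not count six one by one through the tube wall.
- **Pan:** the handle top is about 56 mm above the worktop, as it should be for an upright pan. The gripper is well clear of it.
- **Lid:** the pointer is at about 0.705 rad in the scene depth and the prong midpoint at about 0.72. Fits to the lid plane gave 0.714 (top) and 0.729 (scene). The top view put the fork at about 0.735 before the lift. All of these agree within about 0.03 rad, against the 0.09 allowed.
- **Hold:** the grip is closed on the disc (13 mm), with a pull of about 11 N and the arm still.
- **Fork:** it reads the same before and after the lift.

**What went differently than planned**
- My first pour heading would have run wrist joint q6 into its limit. I levelled the pan with the nuts still in it, swung it round and poured from the meter side instead.
- Setting the pan down gave a brief 53 N reading at the wrist, under the 120 N limit. Only the held pan touched the worktop, so I don't expect the 40 N arm and gripper rule to apply.

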